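# Shut down the microscope lamp: dimmer to its stop, then mains off

### The job

Shut the microscope lamp down properly: on the sloping panel of the white lamp supply, turn the larger of the two knobs (lamp brightness) all the way anticlockwise to its end stop. Only when it is fully down, flip the toggle lever on the grey mains box right over to its other side, away from the robot, to cut the power. Leave the small knob as it is set and don't disturb the bottle, dish, slide box and metal canister that stand around.

Things in the scene. Friction and masses are not known exactly. Their poses are not given: they have to be found in the camera images.
- lamp_knob (a joint): Angle of the larger knob (lamp brightness), rad. 0 = off, the anticlockwise end stop, the pointer at half past seven as seen by someone facing the panel; it grows clockwise to the other stop at 4.71. Starts between 2.4 and 4.2. Light steady friction (0.05 N m); stays where it is left.
- lamp_knob_grip (a point): On the larger knob's axis, 37 mm above the panel. Black: skirt 48 mm across on a 72 mm washer, together 14 mm high; on it an upright bar 46 mm long, 14 mm thick, its top 7 mm beyond this point. z: out of the panel along the knob's axis, leaning 35 degrees from vertical to the console's front; x along the bar, pointer end (white line) at -x. Turns with the knob.
- trim_knob (a joint): Angle of the small knob, rad, 0 to 4.71; any start; must stay as it is.
- trim_mark (a point): Point on top of the small knob (black, same shape, skirt 26 mm across, bar 25 mm long and 14 mm thick, 44 mm high over the panel), 12 mm from its axis. Its axis is parallel to the large knob's and 100 mm to its right, as seen by someone facing the panel.
- console: White lamp power supply, fixed, 180 mm deep (x), 220 mm wide (y), 132 mm high at the back; origin at the centre of its underside; front is -x. Its panel rises at 35 degrees from 30 mm height at the front edge to 132 mm at x = +55 mm. Large knob's axis at y = +45 mm, small knob's at y = -55 mm.
- mains (a joint): Angle of the mains toggle lever, rad. 0 = leaning 0.5 rad to the box's -x, the robot's side (on); 1.0 = leaning 0.5 rad to the box's +x (off). Starts between 0 and 0.12. Light friction (0.06 N m), no spring: stays where it is left.
- mains_tip (a point): Centre of the black ball, 26 mm across, at the end of the lever; steel rod 10 mm thick, 60 mm from pivot to ball centre. The frame turns with the lever: its y axis is the pivot axis.
- switchbox: Grey mains box, fixed, 110 mm (x) by 130 mm (y) by 45 mm high, two socket outlets on top; origin at the centre of its underside. On its middle an aluminium block 70 mm (x) by 50 mm (y) by 25 mm high carries the lever; the pivot lies 67 mm above the origin, along the box's y axis; the lever swings in the plane y = 0.
- oil_bottle: Loose amber bottle, 32 mm across, 70 mm high, standing in front of the lamp supply; origin at the centre of its underside.
- dish: Loose white dish, 90 mm across, 16 mm high, in front of the mains box; origin under its centre.
- slide_box: Loose slide box, 40 x 100 x 30 mm high, behind the mains box; origin under its centre.
- canister: Loose steel objective canister, 37 mm across, 58 mm high, in the middle of the bench; origin under its centre.

How it is judged:
By the outcome, as a careful person would: the job done as asked, in the order asked, and still so for the second after the job is handed in, with the robot touching nothing.
It also fails if it takes over 64 s, if anything falls off the work surface, if the arm or the gripper's body presses on something with over 40 N, if the wrist force passes 120 N, or if a joint passes its speed limit or range.

### The arm

A 7-joint arm with a two-finger parallel gripper is mounted at the origin on the work surface. World frame = base frame: x ahead of the robot, y to its left, z up, the work surface at z = 0. Lengths are in m, angles in rad, forces in N, time in s.
With the tool pointing down it reaches from about 0.4 to 0.875 m from the base axis. Payload 19.3 kg.
Tool frame: the origin (TCP) lies midway between the tips of the shut fingers; the grasp point (between the pads) lies bot.tcp_to_grasp behind it (bot.tcp_to_grasp is the distance from the TCP to the grasp point, in m); z points along the fingers, y is the line along which they close (so a half turn about z gives the same grasp; the last joint's range is limited). The gripper opens to 85 mm and grips with 20 to 120 N. Pads are 22 mm wide; open, the fingers measure 114 mm over their backs; the gripper's body (76 mm by 85 mm) begins 54 mm behind the grasp point. The pads swing forward as they close: fully open they stand 13 mm farther back than shut.
Start: joints at [1.081, 0.521, -0.036, 1.599, 0.021, 1.021, -0.113], TCP at [0.255, -0.571, 0.231] pointing down, gripper open.
Joint ranges: [-2.91, 2.91], [-0.3, 2.13], [-1.5, 1.42], [0.17, 2.43], [-1.26, 4.41], [0.16, 1.93], [-2.52, 2.52]. Speed limits (rad/s): [1.89, 1.89, 2.39, 2.39, 3.01, 3.01, 3.01].

### API

Orientations are given as [roll, pitch, yaw] about the fixed x, y, z axes, in that order (R = Rz(yaw) Ry(pitch) Rx(roll)).
In Python, from workcell import observe, imaging, bot gives the robot as it stands.
- The arm moves only by the tool send_rows, never from a script. Its argument "plan" is text: rows parted by semicolons, each of 7 numbers parted by spaces: the shift along the tool's x, y, z in m, then the turn, a rotation vector about the tool's x, y, z in degrees, then the finger opening in m, from 0 to 0.0854. In form: dx dy dz rx ry rz claw; .... A call has 1 to 10 rows; each row is the pose to reach, as a shift and turn from the pose commanded when the call began, along the tool's axes at that moment; what a row does not reach only later rows make up. A row lasts 1/12 s, in which the tool goes at most 41.7 mm and 7.16 degrees, less where a joint would pass 70% of its speed; a pose out of reach is approached as far as the arm can. A call with a gripper value outside its range is refused whole. The fingers move at their own pace and stop on an object; "grip_force" is the grip in N (left out, the last holds). Time passes only in rows, so rows that repeat a pose let the fingers close. It gives the time, the measured TCP pose, the force, the opening and the grip force at its end, in the units of the state.
- observe(): the state, without advancing time (a new reading comes with each control period).
- imaging.grab_frame(name): name is "side" or "top"; returns a dict with "color" (384x512x3 uint8, red, green, blue), "fx", "fy", "cx", "cy" (pixels), "eye" and "orientation" of the camera in the world. Camera axes: x right, y down, z forward; pixel columns grow to the right and rows downward; lengths in m; the calibration is good to about 2 mm. A picture is of the moment at which its call begins. There is no depth.
- bot.job_done(): hands the job in; it is judged then, once.
The state is a dict: "clock": time; "qpos": joint angles; "qd": joint speeds; "joint_efforts": joint torques, N m; "position": TCP position; "tool_rot": TCP orientation; "force": force on the tool from outside, world axes, zero at the start; "moment": the same for the moment, N m; "grip_width": finger opening in m; "finger_force": force on a finger pad.
Only numpy, scipy, OpenCV 4.12 (cv2) and the standard library are available. Lean on these libraries where they do the work, as an engineer would, in place of code of your own. Each camera call takes 0.05 s, during which the arm holds its last target. There are 200 camera calls.

## Working session

There is one attempt and no reset: what is moved stays moved. The work goes in short steps, Python scripts to look and compute and a tool call to move; the robot and the scene stay as the last step left them, time stands still between calls to the robot, and variables do not carry over. Pictures are saved under pics/ and viewed, at most 10 in all, crops included, and the job is handed in when it is done.

Besides the shell and the picture viewer there is one more tool, called after ">>>" by a JSON object that holds its "name" and its "arguments", one argument or row to a line. send_rows: Moves the arm, as the interface text tells. Its arguments: {"type":"object","properties":{"plan":{"type":"string"},"grip_force":{"type":"number"}},"required":["plan"]}

```bash
ls; mkdir -p pics; python3 - <<'E'
from workcell import observe, imaging, bot
import cv2,json
for n in("side","top"):
    f=imaging.grab_frame(n); cv2.imwrite(f"pics/{n}0.png",cv2.resize(f["color"][:,:,::-1],(800,600),interpolation=cv2.INTER_CUBIC))
    print(n,{k:f[k] for k in f if k!="color"})
print(observe(),bot.tcp_to_grasp)
E
```

```text
pics
side {'fx': 422.77546817105804, 'fy': 422.77546817105804, 'cx': 256.17534741955274, 'cy': 192.997540823566, 'eye': array([0.35910249, 0.74132306, 0.73632224]), 'orientation': array([-2.25312728,  0.01715087, -2.91263665])}
top {'fx': 375.1372125862478, 'fy': 375.1372125862478, 'cx': 251.50096959263723, 'cy': 196.05758469661149, 'eye': array([ 0.42558704, -0.04599254,  0.96641334]), 'orientation': array([-3.01358194,  0.00878762, -1.57981193])}
{'clock': 0.1, 'qpos': array([ 1.08083139,  0.52197941, -0.03635896,  1.59991518,  0.0211914 ,
        1.02112671, -0.11277132]), 'qd': array([ 0.00137452, -0.00263533,  0.0002635 , -0.00114028,  0.00100869,
        0.00109337, -0.00112928]), 'joint_efforts': array([ 4.75215580e-03, -9.28492856e+01,  1.98467731e+00, -3.70536983e+01,
        1.82691123e-02,  5.28485325e-03, -2.50586545e-04]), 'position': array([ 0.2545836 , -0.57047475,  0.23078018]), 'tool_rot': array([-3.14054960e+00,  5.01613272e-05,  4.19804866e-01]), 'force': array([-0.41234383, -0.2836788 ,  0.66012119]), 'moment': array([-0.00198036,  0.00053646,  0.00618837]), 'finger_force': 0.0, 'grip_width': 0.0854785529517173} 0.0187
```

View pics/side0.png

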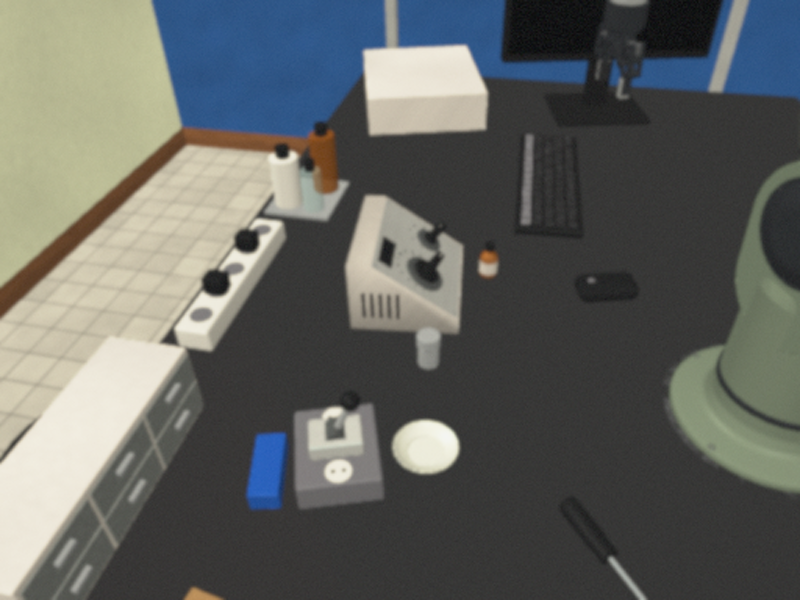

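View pics/top0.png

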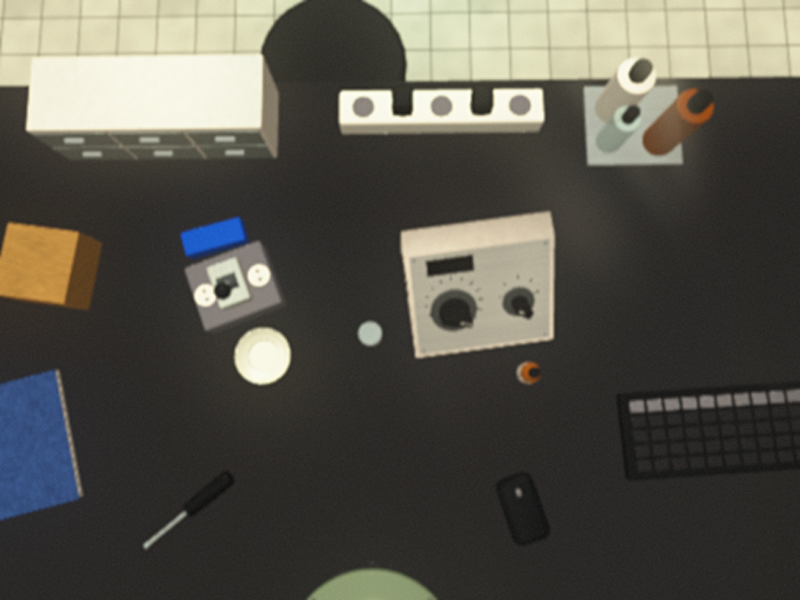

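The views show the console at top px (480,285), the mains box at (233,285), with the lever ball at (223,290), the bottle, canister, dish and slide box. Next, enlarged crops for the details.

```bash
python3 - <<'E'
import cv2,numpy as np
from workcell import imaging
t=imaging.grab_frame("top")["color"][:,:,::-1]; s=imaging.grab_frame("side")["color"][:,:,::-1]
def crop(im,x0,y0,w,h,k):
    return cv2.resize(im[y0:y0+h,x0:x0+w],None,fx=k,fy=k,interpolation=cv2.INTER_CUBIC)
# top console origin (245,130) x7 ; side console (215,120) x7
cv2.imwrite("pics/c1.png",crop(t,245,130,114,85,7))
cv2.imwrite("pics/c2.png",crop(s,215,120,114,85,7))
a=crop(t,112,135,80,120,5);b=crop(s,180,240,80,120,5)
cv2.imwrite("pics/c3.png",np.hstack([a,b]))
E
```

```text
(no output)
```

View pics/c1.png

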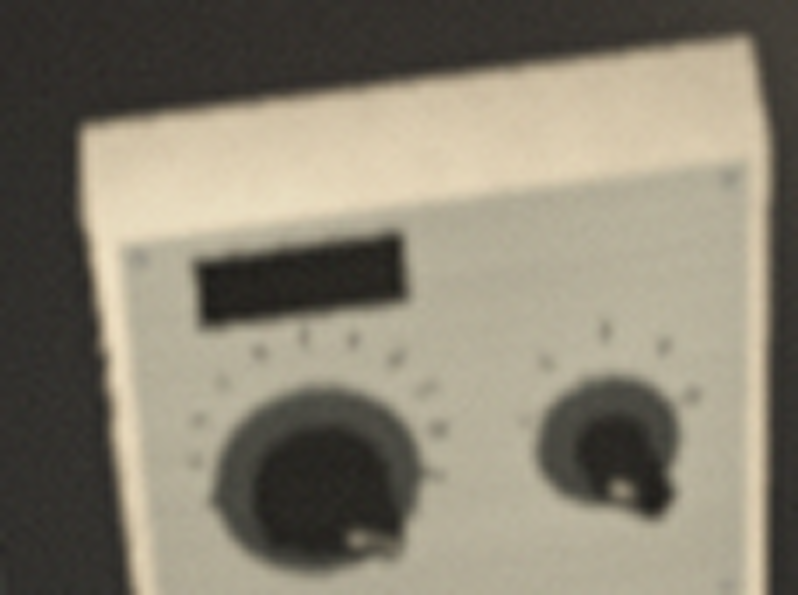

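View pics/c2.png

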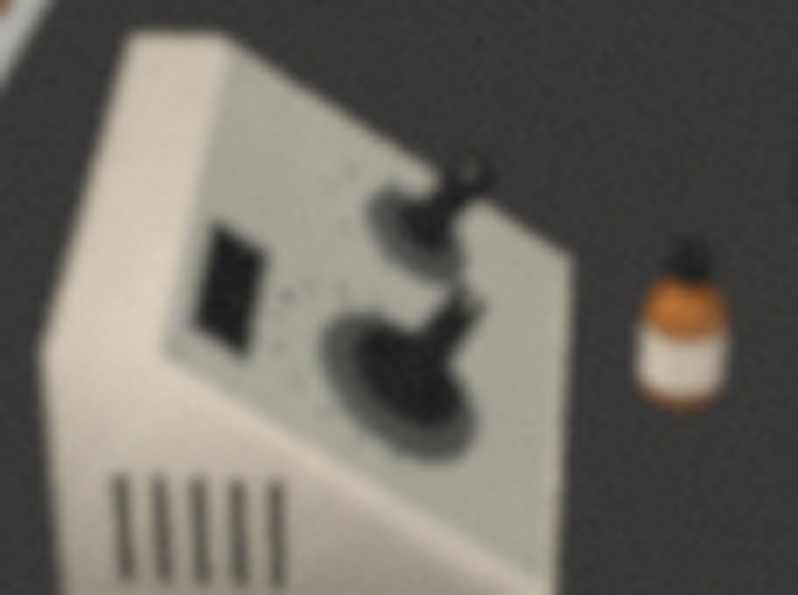

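View pics/c3.png

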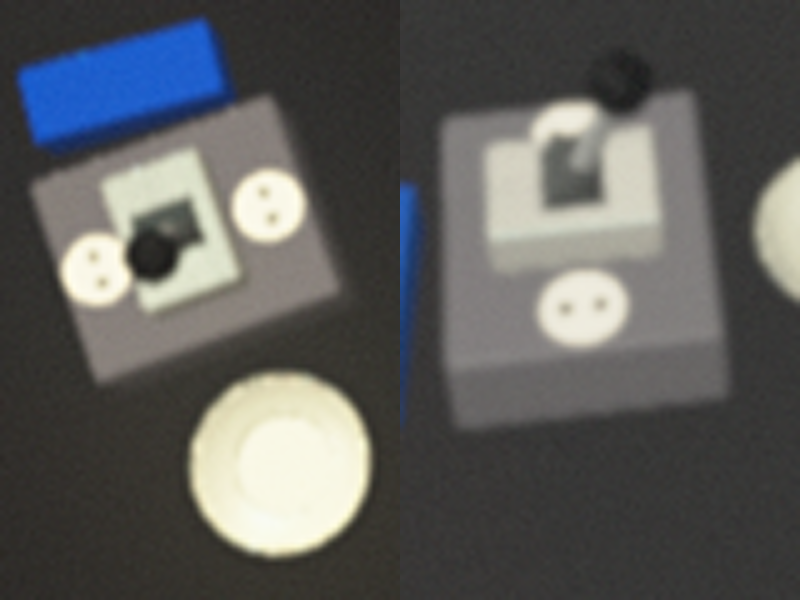

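The crops show console corners, the knob washers (c1 (318,480), (610,440)), the pointer end near c1 (375,545), the box and block corners and the ball. I'll fit poses from these.

```bash
cat > h.py <<'E'
import numpy as np, cv2
from scipy.spatial.transform import Rotation as R
from scipy.optimize import least_squares
from workcell import observe, imaging, bot
CAM={"side":(422.7755,256.1753,192.9975,[0.35910249,0.74132306,0.73632224],[-2.25312728,0.01715087,-2.91263665]),
"top":(375.1372,251.50097,196.05758,[0.42558704,-0.04599254,0.96641334],[-3.01358194,0.00878762,-1.57981193])}
def proj(n,P):
    f,cx,cy,e,o=CAM[n]; p=R.from_euler("xyz",o).inv().apply(np.atleast_2d(P)-e)
    return p[:,:2]/p[:,2:]*f+[cx,cy]
def world(q,P): return R.from_euler("z",q[2]).apply(np.atleast_2d(P))+[q[0],q[1],0]
s,c=np.sin(np.radians(35)),np.cos(np.radians(35))
def con_panel(y,h,up=0):  # on knob axis y, height h above the panel; panel centre assumed mid
    m=np.array([-17.5,0,81]); return (m+[up*c-h*s,y,up*s+h*c])/1000
E
cat > fit.py <<'E'
from h import *
T=lambda a,o,k:np.array(a)/k+o
con=[("top",(80,125),(90,110,132)),("top",(750,37),(90,-110,132)),("side",(133,35),(90,-110,132)),("side",(43,350),(90,110,132)),("side",(225,37),(55,-110,132)),("side",(160,352),(55,110,132)),("side",(572,258),(-90,-110,30)),("side",(550,585),(-90,110,30))]
org={"top":(245,130),"side":(215,120)}
def fit(obs,org,k,q0):
    f=lambda q:np.concatenate([proj(n,world(q,np.array(P)/1000))[0]-(np.array(a)/k+org[n]) for n,a,P in obs])
    r=least_squares(f,q0,loss="soft_l1"); print(r.x.round(4),f(r.x).round(1)); return r.x
qc=fit(con,org,7,[.6,-.1,0])
sw=[("top",(30,185),(55,65,45)),("top",(270,95),(55,-65,45)),("top",(340,292),(-55,-65,45)),("top",(100,382),(-55,65,45)),("top",(100,183),(35,25,70)),("top",(195,150),(35,-25,70)),("top",(240,277),(-35,-25,70)),("top",(147,312),(-35,25,70)),
("side",(40,118),(55,-65,45)),("side",(293,92),(-55,-65,45)),("side",(325,337),(-55,65,45)),("side",(45,370),(55,65,45)),("side",(87,147),(35,-25,70)),("side",(255,125),(-35,-25,70)),("side",(260,225),(-35,25,70)),("side",(90,240),(35,25,70))]
o2={"top":(112,135),"side":(180,240)}
qs=fit(sw,o2,5,[.65,.3,0.2])
for th in(0,.06,.12):
    a=th-.5;P=world(qs,[.06*np.sin(a),0,.067+.06*np.cos(a)])
    print(th,P.round(3),[((proj(n,P)[0]-o2[n])*5).round() for n in o2],"seen 152,254; 218,78")
np.save("q.npy",[qc,qs])
# washer check (px in crop): top (318,480),(610,440)
ims={n:imaging.grab_frame(n)["color"][:,:,::-1] for n in org}
for up in(0,-5,-10,-15,-20): print(up,[((proj("top",world(qc,con_panel(y,5,up)))[0]-org["top"])*7).round() for y in(45,-55)],[((proj("side",world(qc,con_panel(y,5,up)))[0]-org["side"])*7).round() for y in(45,-55)])
def ground(px,z):
    f,cx,cy,e,o=CAM["top"]; d=R.from_euler("xyz",o).apply([(px[0]-cx)/f,(px[1]-cy)/f,1]); return (np.array(e)+d*(z-e[2])/d[2]).round(3)
for n,p,z in(("bottle",(530,373),.065),("can",(370,333),.058),("dish",(262,356),.012),("slide",(213,236),.03)): print(n,ground(np.array(p)/1.5625,z))
E
python3 fit.py
```

```text
[ 0.5663 -0.1725  0.1274] [ 0.1  0.9 -0.3  0.5  0.2 -0.9  0.3 -0.5 -0.7 -0.7 -2.2 -0.2 -0.5 -0.2
  0.2  1.5]
[0.5795 0.2191 0.3585] [-1.7  0.1 -0.9 -0.2 -0.2  0.7 -1.7  1.6 -1.4  0.2 -1.  -0.4 -0.6  0.6
 -1.5  1.   0.2 -1.3  0.1 -1.6  0.2 -1.3 -0.5 -1.1 -0.8 -1.7 -0.5 -1.1
  0.6 -2.1 -0.9 -1. ]
0 [[0.553 0.209 0.12 ]] [array([154., 272.]), array([235.,  84.])] seen 152,254; 218,78
0.06 [[0.556 0.21  0.121]] [array([150., 265.]), array([226.,  83.])] seen 152,254; 218,78
0.12 [[0.559 0.211 0.123]] [array([147., 258.]), array([218.,  81.])] seen 152,254; 218,78
0 [array([315., 456.]), array([607., 416.])] [array([375., 360.]), array([395., 212.])]
-5 [array([316., 469.]), array([608., 429.])] [array([386., 366.]), array([405., 218.])]
-10 [array([317., 482.]), array([608., 442.])] [array([397., 373.]), array([416., 225.])]
-15 [array([318., 495.]), array([608., 455.])] [array([408., 380.]), array([426., 231.])]
-20 [array([319., 507.]), array([608., 468.])] [array([419., 387.]), array([436., 238.])]
bottle [ 0.437 -0.247  0.065]
can [ 0.501 -0.003  0.058]
dish [0.469 0.175 0.012]
slide [0.666 0.255 0.03 ]
```

```bash
cat >> h.py <<'E'
qc,qs=(np.load("q.npy"))if __import__("os").path.exists("q.npy") else (None,None)
def knob(q,y,r,t,h,th,up=-10):  # r along pointer dir, t across (clockwise +90), h height
    a=np.radians(225)+th
    u=r*np.cos(a)-t*np.sin(a); rt=r*np.sin(a)+t*np.cos(a)
    return world(q,con_panel(y-rt,h,up+u))[0]
E
python3 - <<'E'
from h import *
org={"top":(260,165),"side":(250,140)};tiles=[]
ims={n:imaging.grab_frame(n)["color"][:,:,::-1] for n in org}
for n in org:
  row=[]
  for th in(None,2.6,3.0,3.4,3.8,4.2):
    x,y=org[n];k=6; im=cv2.convertScaleAbs(cv2.resize(ims[n][y:y+48,x:x+44],None,fx=k,fy=k,interpolation=cv2.INTER_CUBIC),alpha=1.7)
    if th:
      pts=[knob(qc,45,r,t,44,th) for r,t in((23,-7),(23,7),(-23,7),(-23,-7))]
      p=((proj(n,pts)-org[n]+.5)*k).astype(int)
      cv2.polylines(im,[p],True,(0,255,0),1);cv2.line(im,p[0],p[1],(0,0,255),2);cv2.putText(im,str(th),(5,20),0,.6,(0,255,255),1)
      print(n,th,p.tolist())
    row.append(im)
  tiles.append(row)
M=np.vstack([np.hstack(r[i:i+3]) for r in tiles for i in(0,3)])
M=cv2.resize(M,(552,600)) if 0 else M
cv2.imwrite("pics/k1.png",cv2.resize(np.hstack([M[:576],M[576:]]),None,fx=.5,fy=.5,interpolation=cv2.INTER_AREA))
E
```

```text
top 2.6 [[193, 198], [230, 201], [208, 306], [173, 304]]
top 3.0 [[219, 198], [249, 214], [184, 307], [153, 292]]
top 3.4 [[241, 207], [261, 232], [162, 298], [141, 274]]
top 3.8 [[256, 223], [263, 254], [146, 283], [139, 252]]
top 4.2 [[263, 243], [255, 275], [139, 263], [146, 231]]
side 2.6 [[140, 117], [149, 103], [231, 171], [223, 186]]
side 3.0 [[144, 107], [162, 102], [228, 182], [210, 188]]
side 3.4 [[155, 102], [179, 107], [217, 188], [193, 183]]
side 3.8 [[170, 104], [196, 118], [202, 186], [175, 172]]
side 4.2 [[188, 112], [213, 133], [184, 178], [158, 157]]
```

View pics/k1.png

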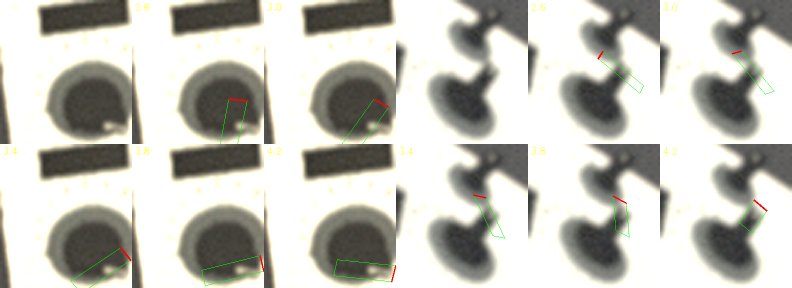

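Overlay: θ ≈ 4.2 fits both views (white line slope in the top view, bar outline in the side view). Now plan the approach.

```bash
cat >> h.py <<'E'
def knobpose(th,h,flip=0,y=45):
    P=knob(qc,y,0,0,h,th); z=knob(qc,y,0,0,0,th)-knob(qc,y,0,0,1,th); x=knob(qc,y,1,0,0,th)-knob(qc,y,0,0,0,th)
    z/=np.linalg.norm(z); x/=np.linalg.norm(x)*(-1 if flip else 1)
    return P,R.from_matrix(np.c_[x,np.cross(z,x),z])
def rel(P,Rt):
    o=observe(); Rc=R.from_euler("xyz",o["tool_rot"]); r=Rc.inv()*Rt
    z=r.apply([0,0,1]); sw=R.align_vectors([z],[[0,0,1]])[0]
    tw=(sw.inv()*r).as_rotvec(degrees=True)
    print("d(mm)",(Rc.inv().apply(P-o["position"])*1000).round(1),"rotvec",r.as_rotvec(degrees=True).round(1),"swing",sw.as_rotvec(degrees=True).round(1),"twist",tw.round(1))
E
python3 - <<'E'
from h import *
for f in(0,1):
    for h in (21,120): P,Rt=knobpose(4.2,h,f); print(P.round(3)); rel(P,Rt)
E
```

```text
[ 0.523 -0.133  0.092]
d(mm) [ 423.7 -290.6  138.8] rotvec [ 29.7  30.3 117.9] swing [-10.1  33.5   0. ] twist [ -0.   -0.  122.4]
[ 0.467 -0.14   0.174]
d(mm) [ 369.3 -307.    57.7] rotvec [ 29.7  30.3 117.9] swing [-10.1  33.5   0. ] twist [ -0.   -0.  122.4]
[ 0.523 -0.133  0.092]
d(mm) [ 423.7 -290.6  138.8] rotvec [-26.1  25.5 -55.7] swing [-10.1  33.5   0. ] twist [  0.   -0.  -57.6]
[ 0.467 -0.14   0.174]
d(mm) [ 369.3 -307.    57.7] rotvec [-26.1  25.5 -55.7] swing [-10.1  33.5   0. ] twist [  0.   -0.  -57.6]
```

>>> {"name": "send_rows", "arguments": {
  "plan": "0.03 -0.025 0 -2 6 0 0.0854; 0.06 -0.05 0 -3.5 11 0 0.0854; 0.09 -0.075 0 -5 17 0 0.0854; 0.12 -0.10 0 -6.5 22 0 0.0854; 0.15 -0.125 0 -8.5 28 0 0.0854; 0.18 -0.15 0 -10 33.5 0 0.0854; 0.21 -0.175 0 -10 33.5 0 0.0854; 0.24 -0.20 0 -10 33.5 0 0.0854; 0.27 -0.225 0 -10 33.5 0 0.0854; 0.30 -0.25 0 -10 33.5 0 0.0854"
}}

```text
clock: 1.23
position: [0.4268, -0.2191, 0.2314]
tool_rot: [2.944, -0.581, 0.478]
force: [1.7, -0.7, -0.3]
grip_width: 0.0853
finger_force: 0.0
```

```bash
python3 - <<'E'
from h import *
o=observe();print(o["clock"],o["qpos"].round(3),o["position"].round(3))
for f in(0,1): rel(*knobpose(4.2,120,f))
E
```

```text
1.2333 [ 1.233  0.223 -0.692  2.318 -0.963  0.299  0.317] [ 0.427 -0.219  0.231]
d(mm) [ 28.5 -68.2  75.9] rotvec [  0.    0.  122.3] swing [-0.  0.  0.] twist [  0.    0.  122.3]
d(mm) [ 28.5 -68.2  75.9] rotvec [ -0.    0.  -57.7] swing [-0.  0.  0.] twist [ -0.    0.  -57.7]
```

>>> {"name": "send_rows", "arguments": {
  "plan": "0.003 -0.007 0.007 0 0 7 0.0854; 0.006 -0.014 0.014 0 0 14 0.0854; 0.009 -0.021 0.021 0 0 21 0.0854; 0.012 -0.028 0.028 0 0 28 0.0854; 0.015 -0.035 0.035 0 0 35 0.0854; 0.018 -0.042 0.042 0 0 42 0.0854; 0.021 -0.049 0.049 0 0 49 0.0854; 0.024 -0.056 0.056 0 0 56 0.0854; 0.027 -0.063 0.063 0 0 63 0.0854; 0.028 -0.068 0.07 0 0 70 0.0854"
}}

```text
clock: 2.07
position: [0.4646, -0.1505, 0.2008]
tool_rot: [-2.643, -0.318, -0.883]
force: [-0.5, 0.0, 0.3]
grip_width: 0.0854
finger_force: 0.0
```

```bash
python3 - <<'E'
from h import *
o=observe();print(o["clock"],o["qpos"].round(3),o["position"].round(3))
for f in(0,1): rel(*knobpose(4.2,120,f))
E
```

```text
2.0667 [ 0.856  0.257 -0.537  2.358 -1.263  0.162 -0.785] [ 0.465 -0.15   0.201]
d(mm) [-15.    3.9  25. ] rotvec [ 1.4  1.5 52.1] swing [0.5 1.9 0. ] twist [-0.  -0.  52.1]
d(mm) [-15.    3.9  25. ] rotvec [  -1.8    1.6 -127.9] swing [0.5 1.9 0. ] twist [  -0.     0.  -127.9]
```

The wrist has hit the J5/J6 limits, so I'll fit a kinematic model from the recorded poses to choose a better arm posture.

```bash
cat > kin.py <<'E'
from h import *
import itertools
D=[([1.08083139,.52197941,-.03635896,1.59991518,.0211914,1.02112671,-.11277132],[.2545836,-.57047475,.23078018],[-3.1405496,5e-5,.419804866]),
([1.233,.223,-.692,2.318,-.963,.299,.317],[.4268,-.2191,.2314],[2.944,-.581,.478]),
([.856,.257,-.537,2.358,-1.263,.162,-.785],[.4646,-.1505,.2008],[-2.643,-.318,-.883])]
def fk(p,sg,q):
    P=np.zeros(3);A=R.identity()
    for ax,s,ang,t in zip("zyzyzyz",(sg[0],1,sg[1],1,sg[2],1,sg[3]),q,([p[1],p[8],p[0]],[0,0,p[2]],[p[3],p[9],0],[-p[3]+p[5],0,p[4]],[p[6],p[10],0],[0,0,0],[0,0,p[7]])):
        A=A*R.from_euler(ax,s*ang+(p[11] if 0 else 0)); P=P+A.apply(t)
    return P,A*R.from_euler("z",p[11])
def res(p,sg):
    out=[]
    for q,x,e in D:
        P,A=fk(p,sg,q); out+=[(P-x)*5,(A.inv()*R.from_euler("xyz",e)).as_rotvec()]
    return np.concatenate(out+[0.01*p[[1,3,5,6,8,9,10]]])
if __name__=="__main__":
  L=[]
  for sg in itertools.product((1,-1),repeat=4):
    for c in(0,1.57,3.14,-1.57):
        r=least_squares(res,[.3,0,.4,0,.4,0,0,.3,0,0,0,c],args=(sg,)); L.append((r.cost,sg,r.x))
  L.sort(key=lambda t:t[0])
  for l in L[:5]: print(l[0],l[1],l[2].round(3))
  print(res(L[0][2],L[0][1]).round(4)); np.savez("kin.npz",p=L[0][2],sg=L[0][1])
E
python3 kin.py
```

```text
5.521842671519452e-07 (-1, -1, -1, -1) [ 0.33   0.008  0.537 -0.005  0.413  0.003 -0.006  0.349 -0.021 -0.031
 -0.007  1.571]
5.521842671519544e-07 (-1, -1, -1, -1) [ 0.33   0.008  0.537 -0.005  0.413  0.003 -0.006  0.349 -0.021 -0.031
 -0.007  1.571]
5.521842671519823e-07 (-1, -1, -1, -1) [ 0.33   0.008  0.537 -0.005  0.413  0.003 -0.006  0.349 -0.021 -0.031
 -0.007  1.571]
5.521842671593151e-07 (-1, -1, -1, -1) [ 0.33   0.008  0.537 -0.005  0.413  0.003 -0.006  0.349 -0.021 -0.031
 -0.007  1.571]
0.39555569985083494 (1, 1, 1, -1) [ 0.641  0.175 -1.47  -0.099 -0.064 -0.893  0.123 -0.201  0.472 -0.495
 -0.479 -1.95 ]
[ 0.      0.     -0.      0.      0.     -0.0001 -0.     -0.      0.
  0.     -0.0003 -0.0006  0.      0.     -0.     -0.0001 -0.0002  0.0007
  0.0001 -0.      0.     -0.0001 -0.0002 -0.0003 -0.0001]
```

```bash
cat > ik.py <<'E'
from kin import *
K=np.load("kin.npz");p,sg=K["p"],K["sg"]
lo=np.array([-2.91,-.3,-1.5,.17,-1.26,.16,-2.52]);hi=np.array([2.91,2.13,1.42,2.43,4.41,1.93,2.52])
def ik(P,A,q0,pull=0.002):
    f=lambda q:np.r_[(fk(p,sg,q)[0]-P)*3,(fk(p,sg,q)[1].inv()*A).as_rotvec(),pull*(q-q0)]
    r=least_squares(f,np.clip(q0,lo+.02,hi-.02),bounds=(lo+.01,hi-.01),max_nfev=60); return r.x,np.abs(f(r.x)[:6]).max()
if __name__=="__main__":
  rng=np.random.default_rng(0)
  for h in(21,110):
   print("h",h)
   P,A=knobpose(4.2,h,0)
   S=[]
   for i in range(60):
    q0=rng.uniform(lo,hi);q0[6]=0
    A2=A*R.from_euler("z",rng.uniform(-180,180),degrees=True)
    q,e=ik(P,A2,q0)
    if e<.01: S.append((np.min(np.minimum(q-lo,hi-q)[:6]),q,))
   S.sort(key=lambda t:-t[0]); print(len(S))
   for s_ in S[:8]: print(round(s_[0],2),s_[1].round(2))
E
python3 ik.py
```

```text
h 21
38
0.07 [ 1.23  1.08 -1.38  2.36  1.99  0.8  -1.1 ]
0.07 [ 1.23  1.07 -1.37  2.36  1.99  0.8  -0.39]
0.07 [ 1.14  0.89 -1.16  2.36  2.14  0.58 -2.23]
0.07 [ 1.14  0.88 -1.15  2.36  2.15  0.57 -0.27]
0.07 [ 1.07  0.8  -1.03  2.36  2.27  0.48  0.69]
0.07 [ 1.07  0.8  -1.02  2.36  2.28  0.47  0.41]
0.07 [ 1.07  0.8  -1.02  2.36  2.28  0.47 -1.1 ]
0.07 [ 1.06  0.79 -1.01  2.36  2.3   0.46 -2.42]
h 110
30
0.02 [ 1.18  0.49 -1.    2.41  2.29  0.19  0.07]
0.02 [ 1.19  0.5  -1.01  2.41  2.27  0.19  0.98]
0.02 [ 1.36  0.67 -1.32  2.41  1.85  0.41 -0.88]
0.02 [ 1.34  0.65 -1.28  2.41  1.88  0.38 -0.69]
0.02 [ 1.32  0.62 -1.24  2.41  1.92  0.35  0.58]
0.02 [ 1.29  0.59 -1.19  2.41  1.98  0.3  -0.61]
0.01 [ 0.64  0.34 -0.33  2.42  4.01  0.22  0.35]
0.01 [ 1.41  0.82 -1.49  2.41  1.75  0.61 -1.46]
```

```bash
cat > sim.py <<'E'
from ik import *
def jac(q):
    P,A=fk(p,sg,q);J=np.zeros((6,7))
    for i in range(7):
        d=q.copy();d[i]+=1e-5;P2,A2=fk(p,sg,d);J[:3,i]=(P2-P)/1e-5;J[3:,i]=(A2*A.inv()).as_rotvec()/1e-5
    return P,A,J
def run(q,rows,P0A0=None,lam=0.02,n=4):
    P0,A0=P0A0 or fk(p,sg,q);q=np.array(q,float)
    cp,ca=P0,A0
    for r in rows:
        tp=P0+A0.apply(r[:3]);ta=A0*R.from_rotvec(r[3:6],degrees=True)
        v=tp-cp;w=(ta*ca.inv()).as_rotvec();k=min(1,.0417/max(1e-9,np.linalg.norm(v)),.125/max(1e-9,np.linalg.norm(w)))
        gp=cp+k*v;ga=R.from_rotvec(k*w)*ca
        for j in range(n):
            P,A,J=jac(q);e=np.r_[gp-P,(ga*A.inv()).as_rotvec()]
            free=np.ones(7,bool)
            for _ in range(4):
                Jf=J[:,free];dq=np.zeros(7);dq[free]=Jf.T@np.linalg.solve(Jf@Jf.T+lam**2*np.eye(6),e)
                bad=free&((q+dq<lo)|(q+dq>hi))
                if not bad.any():break
                free&=~bad
            q=np.clip(q+dq,lo,hi)
        cp,ca=fk(p,sg,q)
    return q
if __name__=="__main__":
    sw=[(-2,6),(-3.5,11),(-5,17),(-6.5,22),(-8.5,28)]+[(-10,33.5)]*5
    r1=[(.03*i,-.025*i,0,a,b,0) for i,(a,b) in enumerate(sw,1)]
    r2=[(min(.003*i,.028),max(-.007*i,-.068),.007*i,0,0,7*i) for i in range(1,11)]
    for lam in(.005,.02,.05,.1):
        a=run(np.array(D[0][0]),r1,lam=lam);print(lam,a.round(3),D[1][0]);b=run(np.array(D[1][0]),r2,lam=lam);print(b.round(3),D[2][0])
    qr=np.array([1.07,.8,-1.02,2.36,2.28,.47,-1.1])
    for f in(0,1):
      for th in(4.2,0):
        q,e=ik(*knobpose(th,21,f),qr);print(f,th,q.round(2),e)
E
python3 sim.py
```

```text
0.005 [ 1.227  0.224 -0.682  2.316 -0.965  0.303  0.323] [1.233, 0.223, -0.692, 2.318, -0.963, 0.299, 0.317]
[ 0.857  0.225 -0.523  2.353 -1.199  0.185 -0.849] [0.856, 0.257, -0.537, 2.358, -1.263, 0.162, -0.785]
0.02 [ 1.226  0.224 -0.681  2.316 -0.966  0.303  0.323] [1.233, 0.223, -0.692, 2.318, -0.963, 0.299, 0.317]
[ 0.857  0.225 -0.522  2.353 -1.199  0.185 -0.849] [0.856, 0.257, -0.537, 2.358, -1.263, 0.162, -0.785]
0.05 [ 1.226  0.224 -0.681  2.317 -0.966  0.303  0.323] [1.233, 0.223, -0.692, 2.318, -0.963, 0.299, 0.317]
[ 0.874  0.237 -0.549  2.359 -1.259  0.166 -0.788] [0.856, 0.257, -0.537, 2.358, -1.263, 0.162, -0.785]
0.1 [ 1.225  0.224 -0.68   2.317 -0.967  0.304  0.325] [1.233, 0.223, -0.692, 2.318, -0.963, 0.299, 0.317]
[ 0.88   0.236 -0.553  2.358 -1.247  0.168 -0.799] [0.856, 0.257, -0.537, 2.358, -1.263, 0.162, -0.785]
0 4.2 [ 0.69  0.6  -0.48  2.36  3.18  0.32  0.18] 5.106917542290306e-06
0 0 [ 1.04  0.77 -0.97  2.36  2.34  0.44 -0.98] 8.223658300027568e-07
1 4.2 [ 1.17  0.93 -1.22  2.36  2.09  0.63 -1.71] 4.11465170497268e-06
1 0 [ 0.98  0.62 -0.81  2.18  0.72  0.17 -2.51] 0.18438503264353673
```

The pinv model reproduces the controller. I'll simulate the −128° twist route to the flipped grasp, then the turn.

```bash
cat > plan.py <<'E'
from sim import *
def go(q,P,A,n,show=1):  # move straight towards pose with n rows
    P0,A0=fk(p,sg,q); r=A0.inv()*A
    row=np.r_[A0.inv().apply(P-P0),r.as_rotvec(degrees=True)]
    q2=run(q,[row]*n,lam=.05); P2,A2=fk(p,sg,q2)
    if show: print(q2.round(2),"err mm",((P2-P)*1000).round(1),"deg",np.degrees((A2.inv()*A).magnitude()).round(1))
    return q2
if __name__=="__main__":
  for h0 in(130,100,70,60):
    print("h0",h0);q=observe()["qpos"]
    Pa,Aa=knobpose(4.2,h0,1)
    for t in(-64,0):
        q=go(q,Pa,Aa*R.from_euler("z",-t,degrees=True),12)
    q=go(q,*knobpose(4.2,22,1),10)
    for th in(3.3,2.4,1.5,.6,-.1): q=go(q,*knobpose(th,22,1),10)
E
python3 plan.py
```

```text
h0 130
[ 0.9   0.23 -0.58  2.36 -1.23  0.16  0.3 ] err mm [  1.3 -11.7  29.7] deg 0.9
[ 0.9   0.23 -0.57  2.36 -1.26  0.16  1.44] err mm [  1.3 -11.5  29. ] deg 0.9
[ 0.63  0.4  -0.33  2.21 -1.26  0.16  1.44] err mm [ 19.  -37.1  77.1] deg 2.9
[ 0.6   0.4  -0.31  2.21 -1.26  0.16  2.31] err mm [ 21.2 -33.5  78.1] deg 3.0
[-0.91  0.4   0.79  2.26 -1.26  0.16  2.43] err mm [ 39.8 189.3 108.3] deg 11.7
[-1.77  0.76  1.14  2.37 -1.26  0.16  2.43] err mm [-88.5 375.2  63.2] deg 25.5
[-0.52  0.07  0.36  2.37  0.46  0.16  2.52] err mm [-18.5 135.1 164.5] deg 18.9
[ 0.98  0.72 -0.88  2.36  2.48  0.39  2.11] err mm [ 0. -0.  0.] deg 0.0
h0 100
[ 0.8   0.27 -0.49  2.33 -1.25  0.16  0.32] err mm [  4.4 -18.7  44.8] deg 1.4
[ 0.8   0.27 -0.48  2.33 -1.25  0.16  1.43] err mm [  4.4 -18.7  44.8] deg 1.4
[ 0.63  0.41 -0.33  2.21 -1.25  0.16  1.43] err mm [ 19.3 -37.1  76.9] deg 2.9
[ 0.6   0.4  -0.31  2.21 -1.25  0.16  2.31] err mm [ 21.2 -33.5  78.1] deg 3.0
[-0.91  0.4   0.79  2.26 -1.25  0.16  2.43] err mm [ 39.8 189.3 108.4] deg 11.7
[-1.77  0.76  1.14  2.37 -1.25  0.16  2.43] err mm [-88.5 375
[... 767 characters left out ...]
  0.16  2.42] err mm [-385.8  409.6 -167.1] deg 41.6
h0 60
[ 0.7   0.34 -0.39  2.27 -1.26  0.16  0.32] err mm [ 10.7 -28.1  62.9] deg 2.2
[ 0.7   0.34 -0.39  2.27 -1.26  0.16  1.44] err mm [ 11.  -28.2  62.8] deg 2.2
[ 0.63  0.41 -0.33  2.21 -1.26  0.16  1.44] err mm [ 19.5 -37.1  76.6] deg 2.9
[ 0.57  0.39 -0.29  2.21 -1.26  0.16  2.29] err mm [ 23.5 -27.6  80. ] deg 3.1
[-0.93  0.4   0.81  2.27 -1.26  0.16  2.42] err mm [ 38.8 194.3 107.8] deg 11.9
[-1.78  0.77  1.14  2.37 -1.26  0.16  2.42] err mm [-92.5 377.4  61.6] deg 25.7
[-2.22  1.18  0.95  2.38 -1.26  0.16  2.42] err mm [-247.9  456.7  -52.5] deg 37.7
[-2.64  1.47  0.65  2.38 -1.26  0.16  2.42] err mm [-385.8  409.6 -167.1] deg 41.6
```

```bash
cat > route.py <<'E'
from plan import *
q0=observe()["qpos"]
for hh in(50,75,100):
 for g0 in([1.17,.93,-1.22,2.36,2.09,.63,-1.7],[1.3,.75,-1.25,2.40,1.95,.5,-1.7]):
  G,e=ik(*knobpose(4.2,hh,1),np.array(g0),.02); print("G",hh,G.round(2),round(e,3))
  for N in(20,40):
    q=q0.copy();zs=[];ok=[]
    for i in range(1,N+1):
        P,A=fk(p,sg,q0+(G-q0)*i/N); q=go(q,P,A,2,0); Pq=fk(p,sg,q)[0]; zs.append(Pq[2]); ok.append(np.linalg.norm(Pq-P))
    print(N,q.round(2),"minz",min(zs).round(3),"maxerr",max(ok).round(3))
  q=go(q,*knobpose(4.2,22,1),6)
  for th in(3.3,2.4,1.5,.6,-.1): q=go(q,*knobpose(th,22,1),10)
E
python3 route.py
```

```text
G 50 [ 1.22  0.86 -1.25  2.38  2.03  0.58 -1.69] 0.0
20 [ 0.64  0.34 -0.32  2.25 -1.17  0.19  1.34] minz 0.071 maxerr 0.078
40 [ 0.67  0.35 -0.37  2.25 -1.23  0.16  1.4 ] minz 0.071 maxerr 0.074
[ 0.64  0.4  -0.33  2.21 -1.23  0.16  1.41] err mm [ 18.8 -37.4  78.3] deg 2.9
[ 0.63  0.4  -0.33  2.21 -1.23  0.16  2.29] err mm [ 19.9 -37.4  77.9] deg 3.0
[ 0.78  0.38 -0.53  2.17 -0.47  0.16  2.41] err mm [ 24.5 -37.7 102.5] deg 4.1
[ 1.12  0.86 -1.12  2.36  2.18  0.54  0.87] err mm [ 0. -0.  0.] deg 0.0
[ 0.99  0.73 -0.89  2.36  2.45  0.4   1.44] err mm [ 0. -0. -0.] deg 0.0
[ 0.88  0.66 -0.73  2.36  2.72  0.34  1.84] err mm [-0.  0. -0.] deg 0.0
G 50 [ 1.22  0.84 -1.24  2.38  2.04  0.56 -1.71] 0.0
20 [ 0.66  0.34 -0.34  2.25 -1.15  0.18  1.32] minz 0.072 maxerr 0.078
40 [ 0.67  0.36 -0.36  2.25 -1.25  0.16  1.43] minz 0.072 maxerr 0.073
[ 0.63  0.4  -0.33  2.21 -1.25  0.16  1.43] err mm [ 18.8 -37.   77.3] deg 2.9
[ 0.61  0.4  -0.31  2.21 -1.25  0.16  2.31] err mm [ 21.1 -33.7  78.1] deg 3.0
[-0.91  0.4   0.79  2.26 -1.25  0.16  2.43] err mm [ 39.7 189.1 108.5] deg 11.6
[-1.77  0.76  1.
[... 2160 characters left out ...]
 2.11] err mm [ 0. -0.  0.] deg 0.0
G 100 [ 1.32  0.68 -1.27  2.41  1.92  0.42 -1.64] 0.0
20 [ 0.78  0.27 -0.46  2.33 -1.26  0.17  1.44] minz 0.111 maxerr 0.049
40 [ 0.79  0.27 -0.47  2.32 -1.25  0.17  1.42] minz 0.11 maxerr 0.05
[ 0.63  0.39 -0.32  2.21 -1.25  0.17  1.42] err mm [ 16.1 -37.   80.1] deg 2.9
[ 0.61  0.4  -0.31  2.21 -1.25  0.17  2.31] err mm [ 19.9 -37.3  78.2] deg 3.0
[-0.9   0.4   0.79  2.26 -1.25  0.17  2.43] err mm [ 41.7 186.7 109.4] deg 11.6
[-1.76  0.77  1.14  2.36 -1.25  0.17  2.43] err mm [-84.  375.3  64.2] deg 25.4
[-0.53  0.06  0.37  2.37  0.46  0.17  2.52] err mm [-20.2 134.9 166.3] deg 18.9
[ 0.98  0.72 -0.88  2.36  2.47  0.39  2.12] err mm [ 0. -0.  0.] deg 0.0
```

```bash
cat > search.py <<'E'
from plan import *
import sys,time
from multiprocessing import Pool
q0=observe()["qpos"]
def trial(seed):
    rng=np.random.default_rng(seed);q=q0.copy();W=[]
    for k in range(rng.integers(1,4)):
        P=np.array([rng.uniform(.35,.6),rng.uniform(-.45,.1),rng.uniform(.25,.4)])
        A=R.from_euler("z",rng.uniform(-180,180),degrees=True)*R.from_euler("xyz",[180,rng.uniform(-45,30),0],degrees=True)*R.from_euler("z",rng.uniform(-180,180),degrees=True)
        W.append((P,A))
        q=go(q,P,A,10,0); Pq,_=fk(p,sg,q)
        if Pq[2]<.2: return None
    Q=[q]
    f=int(rng.integers(2))
    q=go(q,*knobpose(4.2,90,f),20,0); q=go(q,*knobpose(4.2,60,f),6,0); P,A=knobpose(4.2,22,f); q=go(q,P,A,6,0);Q.append(q)
    if np.linalg.norm(fk(p,sg,q)[0]-P)>.003: return None
    return seed,len(W),f,q,W
if __name__=="__main__":
    t=time.time()
    with Pool() as po: S=[s for s in po.imap_unordered(trial,range(1200)) if s]
    print(len(S),time.time()-t)
    S.sort(key=lambda s:(s[1],s[3][6]))
    for s in S[:14]:
        q=s[3]; print(s[:3],q.round(2))
E
timeout 500 python3 search.py
```

```text
224 245.41072058677673
(1060, 1, 1) [ 0.89  0.67 -0.75  2.36  2.68  0.34 -2.42]
(288, 1, 1) [ 0.9   0.68 -0.76  2.36  2.66  0.35 -2.39]
(1106, 1, 1) [ 0.9   0.68 -0.76  2.36  2.66  0.35 -2.39]
(791, 1, 1) [ 0.91  0.68 -0.77  2.36  2.65  0.35 -2.38]
(588, 1, 1) [ 0.91  0.68 -0.77  2.36  2.64  0.35 -2.37]
(987, 1, 1) [ 0.91  0.68 -0.78  2.36  2.63  0.35 -2.36]
(684, 1, 1) [ 0.91  0.68 -0.78  2.36  2.63  0.35 -2.36]
(47, 1, 1) [ 0.92  0.68 -0.78  2.36  2.63  0.35 -2.36]
(310, 1, 1) [ 0.92  0.68 -0.78  2.36  2.63  0.35 -2.36]
(598, 1, 1) [ 0.92  0.69 -0.79  2.36  2.61  0.36 -2.34]
(57, 1, 1) [ 0.93  0.69 -0.8   2.36  2.59  0.36 -2.32]
(648, 1, 1) [ 0.94  0.7  -0.82  2.36  2.56  0.37 -2.29]
(521, 1, 1) [ 0.95  0.7  -0.83  2.36  2.54  0.37 -2.26]
(898, 1, 1) [ 1.    0.74 -0.91  2.36  2.43  0.41 -2.13]
```

```bash
python3 - <<'E'
from search import *
for s in(521,898,648,57):
    r=trial(s);P,A=r[4][0];q=r[3]
    print("seed",s,P.round(3),A.as_euler("xyz").round(2)); rel(P,A)
    for i in range(1,8):
        q=go(q,*knobpose(4.2-.62*i,22,1),8,i in(3,6,7))
    qq=q0
    for i in range(5): qq=go(qq,P,A,2,0); print(fk(p,sg,qq)[0].round(2),qq.round(2))
    for i in range(7): qq=go(qq,*knobpose(4.2,90,1),3,0); print(fk(p,sg,qq)[0].round(2),qq.round(2))
E
```

```text
seed 521 [ 0.415 -0.185  0.259] [-3.12 -0.1  -1.31]
d(mm) [ 13.8  25.5 -78.4] rotvec [-31.6  -5.9  27. ] swing [-29.  -13.1   0. ] twist [ 0.  -0.  27.7]
[ 0.64  0.59 -0.41  2.36  3.29  0.32 -1.22] err mm [ 0. -0.  0.] deg 0.0
[0.24 0.57 0.1  2.38 3.84 0.47 0.01] err mm [ 0. -0.  0.] deg 0.0
[0.11 0.59 0.27 2.38 3.95 0.55 0.51] err mm [ 0. -0.  0.] deg 0.0
[ 0.45 -0.16  0.22] [ 0.16  0.15  0.17  2.3  -0.49  0.34 -1.79]
[ 0.43 -0.17  0.24] [-0.09  0.15  0.4   2.19 -0.12  0.58 -2.33]
[ 0.42 -0.18  0.26] [-0.3   0.21  0.64  2.07 -0.08  0.83 -2.51]
[ 0.42 -0.18  0.26] [-0.3   0.21  0.64  2.07 -0.08  0.83 -2.51]
[ 0.42 -0.18  0.26] [-0.3   0.21  0.64  2.07 -0.08  0.83 -2.51]
[ 0.42 -0.18  0.24] [-0.34  0.19  0.59  2.15  0.06  0.68 -2.34]
[ 0.43 -0.17  0.23] [-0.36  0.17  0.54  2.25  0.21  0.51 -2.17]
[ 0.44 -0.17  0.21] [-0.36  0.17  0.51  2.34  0.37  0.32 -2.  ]
[ 0.45 -0.16  0.21] [-0.18  0.16  0.32  2.4   0.72  0.17 -1.97]
[ 0.47 -0.15  0.2 ] [ 0.52  0.19 -0.41  2.41  1.44  0.16 -2.3 ]
[ 0.47 -0.14  0.18] [ 0.92  0.34 -0.8   2.42  2.11  0.21 -2.49]
[ 0.48 -0.14  0.16] [ 1.06  0.48 -0.8
[... 2720 characters left out ...]
2]
[ 0.47 -0.06  0.26] [-1.37  0.2   1.42  2.38 -0.14  0.26 -1.91]
[ 0.47 -0.    0.28] [-1.61  0.27  1.42  2.3   0.34  0.44 -2.38]
[0.47 0.01 0.3 ] [-1.71  0.24  1.42  2.27  0.48  0.56 -2.5 ]
[0.47 0.01 0.3 ] [-1.71  0.24  1.42  2.27  0.48  0.56 -2.5 ]
[ 0.47 -0.02  0.26] [-1.55  0.23  1.38  2.42  0.74  0.25 -2.32]
[ 0.5  -0.05  0.26] [-0.87  0.09  0.77  2.42  1.22  0.2  -2.3 ]
[ 0.49 -0.08  0.23] [ 0.56  0.18 -0.6   2.43  1.94  0.18 -2.51]
[ 0.49 -0.13  0.16] [ 1.02  0.46 -0.88  2.42  2.51  0.22 -2.4 ]
[ 0.48 -0.14  0.15] [ 1.06  0.51 -0.87  2.4   2.58  0.2  -2.34]
[ 0.48 -0.14  0.15] [ 1.06  0.51 -0.87  2.4   2.58  0.2  -2.34]
[ 0.48 -0.14  0.15] [ 1.06  0.51 -0.87  2.4   2.58  0.2  -2.34]
```

>>> {"name": "send_rows", "arguments": {
  "plan": "-0.098 -0.068 -0.117 -39 -25.6 9.3 0.0854; -0.098 -0.068 -0.117 -39 -25.6 9.3 0.0854; -0.098 -0.068 -0.117 -39 -25.6 9.3 0.0854; -0.098 -0.068 -0.117 -39 -25.6 9.3 0.0854; -0.098 -0.068 -0.117 -39 -25.6 9.3 0.0854; -0.098 -0.068 -0.117 -39 -25.6 9.3 0.0854; -0.098 -0.068 -0.117 -39 -25.6 9.3 0.0854; -0.098 -0.068 -0.117 -39 -25.6 9.3 0.0854; -0.098 -0.068 -0.117 -39 -25.6 9.3 0.0854"
}}

```text
clock: 2.82
position: [0.3892, -0.0478, 0.2885]
tool_rot: [-2.954, -0.045, -0.846]
force: [0.1, 1.8, -1.2]
grip_width: 0.0853
finger_force: 0.0
```

```bash
cat > st.py <<'E'
from plan import *
import sys
th,h,f=float(sys.argv[1]),float(sys.argv[2]),int(sys.argv[3])
o=observe();print(o["clock"],o["qpos"].round(2),o["position"].round(3))
rel(*knobpose(th,h,f)); go(o["qpos"],*knobpose(th,h,f),int(sys.argv[4]))
E
python3 st.py 4.2 90 1 20; python3 st.py 4.2 90 1 10
```

```text
2.8167 [ 0.05 -0.02  0.    2.19 -0.14  0.8  -2.27] [ 0.389 -0.048  0.289]
d(mm) [123.7  15.9 144.8] rotvec [  -9.8   29.7 -128.6] swing [18.4 16.9  0. ] twist [   0.    -0.  -131.1]
[ 1.24  0.65 -1.16  2.41  2.05  0.36 -1.78] err mm [ 0. -0.  0.] deg 0.0
2.8167 [ 0.05 -0.02  0.    2.19 -0.14  0.8  -2.27] [ 0.389 -0.048  0.289]
d(mm) [123.7  15.9 144.8] rotvec [  -9.8   29.7 -128.6] swing [18.4 16.9  0. ] twist [   0.    -0.  -131.1]
[ 0.11  0.11 -0.06  2.39  0.17  0.24 -1.32] err mm [-44.   42.1  63.3] deg 60.7
```

>>> {"name": "send_rows", "arguments": {
  "plan": "0.006 0.001 0.007 -0.5 1.5 -6.5 0.0854; 0.012 0.002 0.014 -1 3 -13 0.0854; 0.018 0.003 0.021 -1.5 4.5 -19.5 0.0854; 0.024 0.004 0.028 -2 6 -26 0.0854; 0.030 0.005 0.035 -2.5 7.5 -32.5 0.0854; 0.036 0.006 0.042 -3 9 -39 0.0854; 0.042 0.007 0.049 -3.5 10.5 -45.5 0.0854; 0.048 0.007 0.056 -4 12 -52 0.0854; 0.054 0.007 0.063 -4.5 13.5 -58.5 0.0854; 0.06 0.008 0.07 -5 15 -65 0.0854"
}}

```text
clock: 3.65
position: [0.437, -0.0907, 0.2208]
tool_rot: [2.972, -0.358, 0.315]
force: [-0.0, 0.1, -0.4]
grip_width: 0.0852
finger_force: 0.0
```

```bash
python3 st.py 4.2 90 1 12
```

```text
3.65 [ 0.08  0.09 -0.04  2.36  0.14  0.3  -1.37] [ 0.437 -0.091  0.221]
d(mm) [ 3.  45.2 86.7] rotvec [ -4.7  14.3 -63.2] swing [ 3.3 13.9  0. ] twist [  0.   -0.  -63.6]
[ 1.24  0.65 -1.16  2.41  2.05  0.36 -1.78] err mm [ 0. -0.  0.] deg 0.0
```

>>> {"name": "send_rows", "arguments": {
  "plan": "0.001 0.005 0.009 -0.5 1.5 -6.3 0.0854; 0.001 0.009 0.017 -1 3 -12.6 0.0854; 0.001 0.014 0.026 -1.5 4.5 -19 0.0854; 0.001 0.018 0.035 -2 6 -25 0.0854; 0.002 0.023 0.043 -2.5 7.5 -31.5 0.0854; 0.002 0.027 0.052 -3 8.5 -38 0.0854; 0.002 0.032 0.06 -3.5 10 -44 0.0854; 0.003 0.036 0.069 -4 11.5 -50.5 0.0854; 0.003 0.041 0.078 -4.5 13 -57 0.0854; 0.003 0.045 0.087 -4.7 14.3 -63.2 0.0854"
}}

```text
clock: 4.48
position: [0.4718, -0.1335, 0.1606]
tool_rot: [2.747, -0.28, 0.852]
force: [-0.8, 0.7, -0.2]
grip_width: 0.0853
finger_force: 0.0
```

```bash
python3 st.py 4.2 90 1 4;  python3 st.py 4.2 22 1 10
```

```text
4.4833 [ 0.67  0.33 -0.6   2.37  1.52  0.18 -2.1 ] [ 0.472 -0.133  0.161]
d(mm) [ 1.4  6.2 16.1] rotvec [ -3.4  10.4 -33.8] swing [-0.2 10.8  0. ] twist [  0.   -0.  -33.9]
[ 1.07  0.5  -0.94  2.41  2.26  0.24 -2.17] err mm [-0.2  1.6  4.1] deg 6.9
4.4833 [ 0.67  0.33 -0.6   2.37  1.52  0.18 -2.1 ] [ 0.472 -0.133  0.161]
d(mm) [14.1  6.4 82.9] rotvec [ -3.4  10.4 -33.8] swing [-0.2 10.8  0. ] twist [  0.   -0.  -33.9]
[ 0.98  0.72 -0.88  2.36  2.47  0.39 -2.18] err mm [ 0. -0. -0.] deg 0.0
```

>>> {"name": "send_rows", "arguments": {
  "plan": "0.001 0.006 0.016 -3.4 10.4 -33.8 0.0854; 0.001 0.006 0.016 -3.4 10.4 -33.8 0.0854; 0.001 0.006 0.016 -3.4 10.4 -33.8 0.0854; 0.001 0.006 0.016 -3.4 10.4 -33.8 0.0854; 0.001 0.006 0.016 -3.4 10.4 -33.8 0.0854; 0.001 0.006 0.016 -3.4 10.4 -33.8 0.0854; 0.001 0.006 0.016 -3.4 10.4 -33.8 0.0854; 0.001 0.006 0.016 -3.4 10.4 -33.8 0.0854"
}}

```text
clock: 5.15
position: [0.4828, -0.1384, 0.1486]
tool_rot: [2.55, -0.158, 1.465]
force: [-0.5, -0.1, 1.0]
grip_width: 0.0851
finger_force: 0.0
```

```bash
python3 st.py 4.2 22 1 8; python3 - <<'E'
from h import *
f=imaging.grab_frame("side")["color"][:,:,::-1][90:220,190:363]
g=imaging.grab_frame("top")["color"][:,:,::-1][130:260,210:383]
b=lambda i:cv2.convertScaleAbs(cv2.resize(i,(400,300),interpolation=cv2.INTER_CUBIC),alpha=1.5)
cv2.imwrite("pics/p2.png",np.hstack([b(f),b(g)]))
E
```

```text
5.15 [ 1.08  0.5  -0.93  2.4   2.38  0.2  -2.17] [ 0.483 -0.138  0.149]
d(mm) [ 1.   1.  68.4] rotvec [-0.   0.1 -0.4] swing [-0.   0.1  0. ] twist [-0.   0.  -0.4]
[ 0.99  0.73 -0.89  2.36  2.45  0.4  -2.16] err mm [0. 0. 0.] deg 0.0
```

View pics/p2.png

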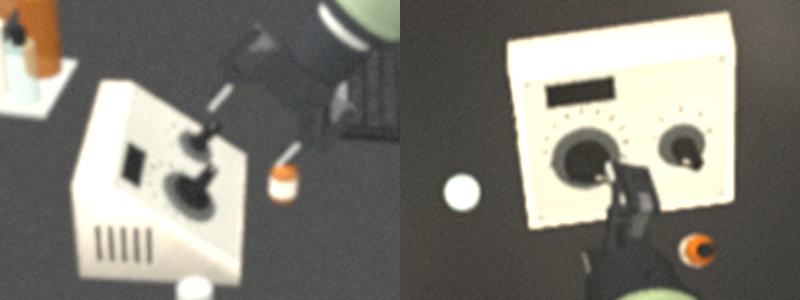

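The fingers straddle the bar (side ~(200,170)), clear of the bottle and small knob. Descend.

>>> {"name": "send_rows", "arguments": {
  "plan": "0.001 0.001 0.015 0 0 0 0.0854; 0.001 0.001 0.03 0 0 0 0.0854; 0.001 0.001 0.045 0 0 0 0.0854; 0.001 0.001 0.057 0 0 0 0.0854; 0.001 0.001 0.063 0 0 0 0.0854; 0.001 0.001 0.067 0 0 0 0.0854; 0.001 0.001 0.067 0 0 0 0.0854",
  "grip_force": 20
}}

```text
clock: 5.83
position: [0.5223, -0.1312, 0.0945]
tool_rot: [2.549, -0.156, 1.471]
force: [-0.1, -0.3, -0.5]
grip_width: 0.0853
finger_force: 0.0
```

>>> {"name": "send_rows", "arguments": {
  "plan": "0 0 0 0 0 0 0.04; 0 0 0 0 0 0 0.025; 0 0 0 0 0 0 0.018; 0 0 0 0 0 0 0.01; 0 0 0 0 0 0 0.005; 0 0 0 0 0 0 0.005; 0 0 0 0 0 0 0.005; 0 0 0 0 0 0 0.005"
}}

```text
clock: 6.5
position: [0.5215, -0.1319, 0.0946]
tool_rot: [2.55, -0.156, 1.471]
force: [-7.7, -1.4, 7.6]
grip_width: 0.0137
finger_force: 23.1
```

```bash
python3 st.py 4.2 22 1 1; python3 - <<'E'
from h import *
o=observe();print(o["force"],o["moment"],o["grip_width"],o["finger_force"])
E
```

```text
6.5 [ 0.97  0.69 -0.88  2.35  2.41  0.36 -2.16] [ 0.521 -0.132  0.095]
d(mm) [-0.9  0.4  1.6] rotvec [-0.1  0.  -0.1] swing [-0.1  0.   0. ] twist [-0.   0.  -0.1]
[ 0.99  0.73 -0.89  2.36  2.45  0.4  -2.16] err mm [ 0. -0.  0.] deg 0.0
[-7.72040068 -1.42487297  7.57491966] [-0.0467514   1.02606909  0.00541116] 0.013716825934330665 23.132362067699432
```

Gripped at 13.7 mm (the bar thickness). Turn anticlockwise (tool −z).

>>> {"name": "send_rows", "arguments": {
  "plan": "0 0 0 0 0 -3 0.005; 0 0 0 0 0 -6 0.005; 0 0 0 0 0 -10 0.005; 0 0 0 0 0 -14 0.005; 0 0 0 0 0 -18 0.005; 0 0 0 0 0 -22 0.005; 0 0 0 0 0 -26 0.005; 0 0 0 0 0 -30 0.005; 0 0 0 0 0 -30 0.005"
}}

```text
clock: 7.25
position: [0.5215, -0.1318, 0.0946]
tool_rot: [2.547, 0.144, 1.907]
force: [-5.8, -1.6, 5.5]
grip_width: 0.0134
finger_force: 23.0
```

```bash
cat > f.py <<'E'
from plan import *
o=observe();Rc=R.from_euler("xyz",o["tool_rot"]);print(o["qpos"].round(2),"F tool",Rc.inv().apply(o["force"]).round(1),"M tool",Rc.inv().apply(o["moment"]).round(2),o["grip_width"].round(4),o["finger_force"])
r=knobpose(4.2,22,1)[1].inv()*Rc;print("turned",r.as_rotvec(degrees=True).round(1)); P=knobpose(4.2,22,1)[0]; print("off mm",((o["position"]-P)*1000).round(1))
E
python3 f.py
```

```text
Traceback (most recent call last):
  File "f.py", line 2, in <module>
    o=observe();Rc=R.from_euler("xyz",o["tool_rot"]);print(o["qpos"].round(2),"F tool",Rc.inv().apply(o["force"]).round(1),"M tool",Rc.inv().apply(o["moment"]).round(2),o["grip_width"].round(4),o["finger_force"])
                                                                                                                                                                         ^^^^^^^^^^^^^^^^^^^^^
AttributeError: 'float' object has no attribute 'round'
```

Forces are small; continue.

>>> {"name": "send_rows", "arguments": {
  "plan": "0 0 0 0 0 -5 0.005; 0 0 0 0 0 -10 0.005; 0 0 0 0 0 -15 0.005; 0 0 0 0 0 -20 0.005; 0 0 0 0 0 -25 0.005; 0 0 0 0 0 -30 0.005; 0 0 0 0 0 -35 0.005; 0 0 0 0 0 -40 0.005; 0 0 0 0 0 -45 0.005; 0 0 0 0 0 -50 0.005"
}}

```text
clock: 8.08
position: [0.5216, -0.1317, 0.0947]
tool_rot: [2.849, 0.543, 2.742]
force: [-4.6, 0.3, 6.9]
grip_width: 0.0135
finger_force: 22.9
```

>>> {"name": "send_rows", "arguments": {
  "plan": "0 0 0 0 0 -5 0.005; 0 0 0 0 0 -10 0.005; 0 0 0 0 0 -15 0.005; 0 0 0 0 0 -20 0.005; 0 0 0 0 0 -25 0.005; 0 0 0 0 0 -30 0.005; 0 0 0 0 0 -35 0.005; 0 0 0 0 0 -40 0.005; 0 0 0 0 0 -45 0.005; 0 0 0 0 0 -50 0.005"
}}

```text
clock: 8.92
position: [0.5215, -0.1316, 0.0946]
tool_rot: [-2.86, 0.548, -2.507]
force: [-5.7, 2.0, 6.1]
grip_width: 0.0133
finger_force: 22.9
```

```bash
sed -i 's/o\["grip_width"\].round(4)/o["grip_width"]/' f.py; python3 f.py
```

```text
[ 0.57  0.56 -0.37  2.37  3.31  0.31 -0.89] F tool [-0.3  2.8 -8. ] M tool [-0.85  0.43  0.13] 0.013253516354585946 22.934811115264893
turned [ 0.000e+00  1.000e-01 -1.301e+02]
off mm [-1.1  1.2  1.4]
```

>>> {"name": "send_rows", "arguments": {
  "plan": "0 0 0 0 0 -5 0.005; 0 0 0 0 0 -10 0.005; 0 0 0 0 0 -15 0.005; 0 0 0 0 0 -20 0.005; 0 0 0 0 0 -25 0.005; 0 0 0 0 0 -30 0.005; 0 0 0 0 0 -35 0.005; 0 0 0 0 0 -40 0.005; 0 0 0 0 0 -45 0.005; 0 0 0 0 0 -50 0.005"
}}

```text
clock: 9.75
position: [0.5214, -0.1315, 0.0945]
tool_rot: [-2.549, 0.154, -1.667]
force: [-6.0, 2.7, 5.8]
grip_width: 0.0136
finger_force: 22.9
```

>>> {"name": "send_rows", "arguments": {
  "plan": "0 0 0 0 0 -5 0.005; 0 0 0 0 0 -10 0.005; 0 0 0 0 0 -15 0.005; 0 0 0 0 0 -20 0.005; 0 0 0 0 0 -25 0.005; 0 0 0 0 0 -30 0.005; 0 0 0 0 0 -35 0.005; 0 0 0 0 0 -40 0.005; 0 0 0 0 0 -45 0.005; 0 0 0 0 0 -45 0.005"
}}

```text
clock: 10.58
position: [0.5213, -0.1316, 0.0944]
tool_rot: [-2.596, -0.287, -1.007]
force: [-8.8, 1.1, 8.0]
grip_width: 0.0133
finger_force: 23.4
```

```bash
python3 f.py
```

```text
[0.2  0.55 0.09 2.38 3.8  0.45 0.22] F tool [ -3.1   1.  -11.5] M tool [-0.7  -0.94 -0.08] 0.013327534014430922 23.378499448299408
turned [ 0.000e+00 -1.000e-01  1.348e+02]
off mm [-1.3  1.1  1.2]
```

>>> {"name": "send_rows", "arguments": {
  "plan": "0 0 0 0 0 -3 0.005; 0 0 0 0 0 -6 0.005; 0 0 0 0 0 -9 0.005; 0 0 0 0 0 -11 0.005; 0 0 0 0 0 -13 0.005; 0 0 0 0 0 -13 0.005"
}}

```text
clock: 11.08
position: [0.5213, -0.1316, 0.0944]
tool_rot: [-2.666, -0.396, -0.801]
force: [-7.6, 1.4, 7.1]
grip_width: 0.0133
finger_force: 23.1
```

```bash
python3 f.py
```

```text
[0.16 0.55 0.15 2.39 3.84 0.47 0.4 ] F tool [ -3.1  -0.1 -10.1] M tool [-0.54 -1.2  -0.02] 0.013263747668533265 23.148635923862457
turned [ 0.00e+00 -1.00e-01  1.22e+02]
off mm [-1.3  1.1  1.1]
```

>>> {"name": "send_rows", "arguments": {
  "plan": "0 0 0 0 0 -2 0.005; 0 0 0 0 0 -4 0.005; 0 0 0 0 0 -6 0.005; 0 0 0 0 0 -7 0.005; 0 0 0 0 0 -7 0.005"
}}

```text
clock: 11.5
position: [0.5214, -0.1318, 0.0946]
tool_rot: [-2.714, -0.449, -0.683]
force: [-8.1, 2.7, 7.8]
grip_width: 0.0137
finger_force: 48.9
```

```bash
python3 f.py; python3 - <<'E'
from h import *
im=cv2.convertScaleAbs(np.ascontiguousarray(imaging.grab_frame("side")["color"][:,:,::-1][90:220,190:363]),alpha=1.5)
g=imaging.grab_frame("top")["color"][:,:,::-1][130:260,210:383]
b=lambda i:cv2.resize(i,(400,300),interpolation=cv2.INTER_CUBIC)
cv2.imwrite("pics/p3.png",np.hstack([b(im),b(g)]))
E
```

```text
[0.13 0.56 0.18 2.39 3.86 0.49 0.49] F tool [ -3.9  -1.6 -10.8] M tool [-0.13 -1.09  1.25] 0.013723592578915086 48.86748653836548
turned [-0.000e+00 -1.000e-01  1.151e+02]
off mm [-1.2  0.9  1.3]
```

Moment jump (1.25 N·m) at 245°: the end stop is reached. Release and retreat along the axis.

>>> {"name": "send_rows", "arguments": {
  "plan": "0 0 0 0 0 0 0.03; 0 0 0 0 0 0 0.06; 0 0 0 0 0 0 0.06; 0 0 0 0 0 0 0.06; 0 0 -0.015 0 0 0 0.06; 0 0 -0.035 0 0 0 0.06; 0 0 -0.06 0 0 0 0.06; 0 0 -0.075 0 0 0 0.06; 0 0 -0.075 0 0 0 0.06"
}}

```text
clock: 12.35
position: [0.4789, -0.1387, 0.1586]
tool_rot: [-2.712, -0.453, -0.686]
force: [0.6, -0.4, -0.3]
grip_width: 0.0603
finger_force: 0.0
```

```bash
cat >> h.py <<'E'
E
python3 f.py; python3 - <<'E'
from plan import *
im=cv2.convertScaleAbs(np.ascontiguousarray(imaging.grab_frame("side")["color"][:,:,::-1][90:220,190:363]),alpha=1.5)
g=imaging.grab_frame("top")["color"][:,:,::-1][130:260,210:383]
b=lambda i:cv2.resize(i,(400,300),interpolation=cv2.INTER_CUBIC)
cv2.imwrite("pics/p4.png",np.hstack([b(im),b(g)]))
# mains: ball and lever
print("box",qs, "pivot",world(qs,[0,0,.067])); 
for th in(.1,1.0): a=th-.5; print(world(qs,[.06*np.sin(a),0,.067+.06*np.cos(a)]).round(3))
E
```

```text
[ 0.35  0.34 -0.03  2.43  4.05  0.31  0.36] F tool [0.5 0.2 0.6] M tool [-0.41 -0.41 -0.01] 0.06028951493784786 0.0
turned [-3.000e-01  1.000e-01  1.152e+02]
off mm [-43.7  -6.   65.3]
box [0.57954132 0.21914196 0.35851521] pivot [[0.57954132 0.21914196 0.067     ]]
[[0.558 0.211 0.122]]
[[0.606 0.229 0.12 ]]
```

View pics/p4.png

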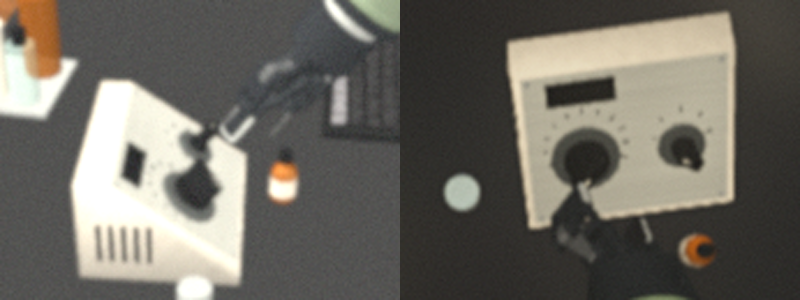

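The large knob's bar now lies broadside in the side view (~(195,180)); everything else is unmoved. Plan the mains move.

```bash
cat > m.py <<'E'
from plan import *
def mpose(x,z,y=0,f=0): return world(qs,[x,y,z])[0],R.from_euler("z",qs[2]+np.pi*f)*R.from_euler("x",np.pi)
if __name__=="__main__":
  for f in(0,1):
    print("f",f);q=observe()["qpos"]
    P,A=mpose(-.063,.22,0,f);rel(P,A)
    for i in range(8):
        q=go(q,P,A,4,0);print(fk(p,sg,q)[0].round(3),fk(p,sg,q)[1].apply([0,0,1]).round(2),q.round(2))
    q=go(q,*mpose(-.063,.11,0,f),8); q=go(q,*mpose(.005,.11,0,f),8)
E
python3 m.py
```

```text
f 0
d(mm) [-135.  -315.9   -4.6] rotvec [ -8.6 -35.4 -52.4] swing [-22.9 -26.6   0. ] twist [  0.   -0.  -54.1]
[0.467 0.031 0.104] [ 0.36  0.11 -0.92] [-0.3   0.43  0.21  2.41  4.25  0.17  0.15]
[0.421 0.119 0.039] [ 0.22  0.09 -0.97] [-0.61  0.59  0.28  2.4   4.25  0.17  0.2 ]
[0.396 0.138 0.017] [ 0.17  0.07 -0.98] [-0.68  0.64  0.28  2.4   4.25  0.17  0.24]
[0.383 0.142 0.01 ] [ 0.15  0.06 -0.99] [-0.71  0.66  0.28  2.41  4.25  0.17  0.26]
[0.377 0.142 0.007] [ 0.14  0.06 -0.99] [-0.71  0.67  0.27  2.42  4.25  0.17  0.28]
[0.373 0.141 0.006] [ 0.13  0.05 -0.99] [-0.72  0.67  0.27  2.42  4.25  0.17  0.29]
[0.371 0.141 0.005] [ 0.13  0.05 -0.99] [-0.72  0.67  0.27  2.42  4.25  0.17  0.29]
[0.37  0.14  0.005] [ 0.13  0.05 -0.99] [-0.72  0.67  0.28  2.42  4.25  0.17  0.29]
[-0.68  0.77  0.24  2.34  4.25  0.17  0.3 ] err mm [-128.2  -48.4 -142. ] deg 6.4
[-0.67  0.82  0.23  2.28  4.25  0.17  0.29] err mm [-162.1  -61.2 -159.6] deg 7.4
f 1
d(mm) [-135.  -315.9   -4.6] rotvec [-41.8  10.2 121.2] swing [-22.9 -26.6   0. ] twist [  0.    0.  125.9]
[ 0.496 -0.059  0.155] [ 0.5  -0.06 -0.87] [-0.43  0.36  0.5   2.43  3.8   0.17 -0.21]
[0.48  0.002 0.113] [ 0.39 -0.14 -0.91] [-0.87  0.56  0.79  2.41  4.35  0.17 -1.5 ]
[0.443 0.046 0.052] [ 0.28 -0.14 -0.95] [-0.88  0.68  0.65  2.41  4.35  0.17 -2.11]
[0.418 0.004 0.032] [ 0.2  -0.05 -0.98] [-0.53  0.64  0.43  2.42  4.35  0.17 -2.24]
[0.403 0.006 0.022] [ 0.16 -0.01 -0.99] [-0.43  0.64  0.33  2.43  4.35  0.17 -2.36]
[ 0.396 -0.008  0.016] [ 0.15  0.02 -0.99] [-0.3   0.64  0.25  2.43  4.35  0.17 -2.36]
[ 0.392 -0.015  0.012] [ 0.14  0.04 -0.99] [-0.23  0.64  0.21  2.43  4.35  0.17 -2.36]
[ 0.389 -0.019  0.01 ] [ 0.13  0.05 -0.99] [-0.19  0.64  0.18  2.43  4.35  0.17 -2.36]
[-0.13  0.71  0.14  2.39  4.35  0.17 -2.36] err mm [-125.1 -218.5 -125.7] deg 8.9
[-0.11  0.76  0.12  2.33  4.35  0.17 -2.36] err mm [-163.8 -238.3 -143.3] deg 9.6
```

```bash
cat > s2.py <<'E'
from m import *
from multiprocessing import Pool
q0=observe()["qpos"]
def leg(q,P,A,n):
    zs=[]
    for i in range(n): q=go(q,P,A,2,0); zs.append(fk(p,sg,q)[0][2])
    return q,min(zs)
def trial(seed):
    rng=np.random.default_rng(seed);q=q0.copy();W=[]
    for k in range(rng.integers(1,3)):
        P=np.array([rng.uniform(.38,.55),rng.uniform(-.3,.05),rng.uniform(.2,.4)])
        A=R.from_euler("z",rng.uniform(-60,60),degrees=True)*R.from_euler("xyz",[180,rng.uniform(-40,10),0],degrees=True)*R.from_euler("z",rng.uniform(-180,180),degrees=True)
        W.append((P,A)); q,z=leg(q,P,A,8)
        if z<.15: return None
    f=int(rng.integers(2)); P,A=mpose(-.063,.22,0,f); q,z=leg(q,P,A,12)
    if z<.15 or np.linalg.norm(fk(p,sg,q)[0]-P)>.003: return None
    return seed,len(W),f,q,W
if __name__=="__main__":
    with Pool() as po: S=[s for s in po.imap_unordered(trial,range(500)) if s]
    print(len(S)); S.sort(key=lambda s:(s[1],-np.min(np.minimum(s[3]-lo,hi-s[3]))))
    for s in S[:5]:
        print(s[:3],s[3].round(2)); 
        for w in s[4]: print(w[0].round(3),w[1].as_euler("xyz").round(2))
        rel(*s[4][0])
E
time timeout 400 python3 s2.py
```

```text
7
(144, 1, 1) [ 0.11  0.54 -0.83  1.77  0.46  1.04  1.04]
[ 0.39  -0.195  0.218] [-2.88  0.59 -3.12]
d(mm) [  -3.    62.4 -105.7] rotvec [  5.8  23.5 142.6] swing [-15.6   9.7   0. ] twist [  0.    0.  144.1]
(212, 1, 1) [ 0.05  0.52 -0.74  1.77  0.4   1.01  1.08]
[ 0.43  -0.131  0.357] [-3.12  0.58  2.49]
d(mm) [  49.   -59.4 -192. ] rotvec [ 10.2  37.7 172.3] swing [-24.4   7.4   0. ] twist [  0.    0.  176.5]
(174, 1, 1) [-0.51  0.43  0.06  1.8  -0.03  0.92  1.49]
[0.522 0.023 0.282] [-3.1   0.22  2.53]
d(mm) [  -7.9 -197.2  -67.6] rotvec [-21.1  39.5 172.8] swing [-25.8 -13.4   0. ] twist [ -0.   -0.  178.5]
(308, 2, 1) [ 0.03  0.51 -0.71  1.77  0.39  1.01  1.1 ]
[ 0.473 -0.003  0.301] [-2.69  0.46 -2.84]
[ 0.512 -0.029  0.29 ] [-2.95  0.29 -1.98]
d(mm) [ -18.9 -162.  -111.8] rotvec [  1.4  26.6 127.1] swing [-18.8  10.3   0. ] twist [ -0.   -0.  128.9]
(59, 2, 1) [-0.08  0.47 -0.54  1.78  0.29  0.97  1.19]
[ 0.52  -0.259  0.275] [3.12 0.56 2.44]
[ 0.545 -0.264  0.387] [3.09 0.06 2.3 ]
d(mm) [149.1  36.6 -82.7] rotvec [  9.6  36.8 175.2] swing [-23.6   6.3   0. ] twist [  0.    0.  179.3]
real	1m1.354s
user	3m58.274s
sys	0m0.429s
```

```bash
python3 - <<'E'
from s2 import *
for s in(174,144,212):
    r=trial(s);P,A=r[4][0];q=q0.copy();print(s)
    for i in range(8): q=go(q,P,A,2,0);print(fk(p,sg,q)[0].round(3),fk(p,sg,q)[1].apply([0,0,1]).round(2),q.round(2))
    print("--")
    P,A=mpose(-.063,.22,0,1)
    for i in range(8): q=go(q,P,A,3,0);print(fk(p,sg,q)[0].round(3),fk(p,sg,q)[1].apply([0,0,1]).round(2),q.round(2))
    q=go(q,*mpose(-.063,.11,0,1),8); q=go(q,*mpose(.005,.11,0,1),8)
E
```

```text
174
[ 0.494 -0.12   0.173] [ 0.59  0.01 -0.81] [ 0.31  0.31 -0.08  2.43  3.73  0.24  0.35]
[ 0.504 -0.11   0.187] [ 0.59 -0.05 -0.81] [0.15 0.27 0.01 2.43 3.41 0.2  0.34]
[ 0.512 -0.1    0.192] [ 0.58 -0.11 -0.81] [-0.11  0.26  0.21  2.43  3.09  0.18  0.33]
[ 0.516 -0.088  0.19 ] [ 0.56 -0.16 -0.81] [-0.32  0.28  0.35  2.43  2.68  0.18  0.4 ]
[ 0.514 -0.075  0.192] [ 0.53 -0.21 -0.82] [-0.48  0.29  0.43  2.42  2.13  0.18  0.63]
[ 0.513 -0.063  0.197] [ 0.49 -0.25 -0.83] [-0.69  0.31  0.6   2.4   1.51  0.16  0.94]
[ 0.514 -0.05   0.209] [ 0.43 -0.28 -0.86] [-0.66  0.27  0.48  2.33  0.98  0.31  1.18]
[ 0.515 -0.037  0.222] [ 0.38 -0.29 -0.88] [-0.64  0.26  0.41  2.25  0.72  0.44  1.17]
--
[0.518 0.088 0.221] [ 0.18 -0.15 -0.97] [-0.55  0.32  0.17  2.01  0.23  0.72  1.43]
[0.521 0.197 0.22 ] [ 0.  0. -1.] [-0.51  0.43  0.06  1.8  -0.03  0.92  1.49]
[0.521 0.197 0.22 ] [-0.  0. -1.] [-0.51  0.43  0.06  1.8  -0.03  0.92  1.49]
[0.521 0.197 0.22 ] [ 0.  0. -1.] [-0.51  0.43  0.06  1.8  -0.03  0.92  1.49]
[0.521 0.197 0.22 ] [-0.  0. -1.] [-0.51  0.43  0.06  1.8  -0.03  0.92  1.49]
[0.521 0
[... 2650 characters left out ...]
 ]
[0.508 0.094 0.244] [ 0.2  -0.1  -0.98] [ 0.16  0.32 -0.71  1.99  0.53  0.84  1.1 ]
[0.521 0.197 0.22 ] [ 0.  0. -1.] [ 0.05  0.52 -0.74  1.77  0.4   1.01  1.08]
[0.521 0.197 0.22 ] [-0.  0. -1.] [ 0.05  0.52 -0.74  1.77  0.4   1.01  1.08]
[0.521 0.197 0.22 ] [ 0.  0. -1.] [ 0.05  0.52 -0.74  1.77  0.4   1.01  1.08]
[0.521 0.197 0.22 ] [-0.  0. -1.] [ 0.05  0.52 -0.74  1.77  0.4   1.01  1.08]
[0.521 0.197 0.22 ] [ 0.  0. -1.] [ 0.05  0.52 -0.74  1.77  0.4   1.01  1.08]
[0.521 0.197 0.22 ] [ 0.  0. -1.] [ 0.05  0.52 -0.74  1.77  0.4   1.01  1.08]
[-0.01  0.65 -0.65  1.87  0.54  0.8   0.97] err mm [ 0.  0. -0.] deg 0.0
[-0.04  0.74 -0.64  1.69  0.54  0.9   1.02] err mm [-0. -0.  0.] deg 0.0
```

>>> {"name": "send_rows", "arguments": {
  "plan": "0.002 -0.0024 -0.008 0.4 1.5 6.9 0.03; 0.004 -0.0048 -0.016 0.8 3 13.8 0; 0.006 -0.0072 -0.024 1.2 4.5 20.7 0; 0.008 -0.0096 -0.032 1.6 6 27.6 0; 0.01 -0.012 -0.04 2 7.5 34.5 0; 0.012 -0.0144 -0.047 2.5 9 41.4 0; 0.014 -0.0168 -0.055 2.9 10.5 48.2 0; 0.016 -0.019 -0.063 3.3 12 55 0; 0.018 -0.0216 -0.07 3.7 13.6 62 0; 0.02 -0.024 -0.077 4.1 15.1 68.9 0"
}}

```text
clock: 13.28
position: [0.4855, -0.1449, 0.2291]
tool_rot: [-2.426, -0.169, -1.405]
force: [1.3, -0.4, -0.4]
grip_width: 0.0
finger_force: 0.0
```

```bash
cat > w.py <<'E'
from m import *
import sys
o=observe();q=o["qpos"];print(o["clock"],q.round(2),o["position"].round(3))
W=(np.array([.43,-.131,.357]),R.from_euler("xyz",[-3.12,.58,2.49])); M=mpose(-.063,.22,0,1)
rel(*W);rel(*M)
for n in(0,3,5,8):
    qq=go(q,*W,n,0) if n else q
    for i in range(4):
        qq=go(qq,*M,3,0);print(n,fk(p,sg,qq)[0].round(3),qq.round(2))
E
python3 w.py
```

```text
13.2833 [ 1.05  0.25 -0.86  2.43  3.02  0.17  0.63] [ 0.485 -0.145  0.229]
d(mm) [  -1.   -45.7 -132.4] rotvec [  9.   29.6 130.9] swing [-18.7  15.8   0. ] twist [ -0.    0.  133.4]
d(mm) [-328.3  -99.4   24.4] rotvec [-40.8  20.5  78.6] swing [-40.6 -10.6   0. ] twist [ 0.   0.  82.6]
0 [ 0.501 -0.058  0.22 ] [ 0.08  0.17 -0.19  2.41  1.56  0.2   1.41]
0 [0.507 0.021 0.219] [-0.05  0.22 -0.33  2.23  0.77  0.51  1.66]
0 [0.513 0.1   0.22 ] [-0.12  0.32 -0.39  2.02  0.47  0.76  1.51]
0 [0.519 0.178 0.22 ] [-0.17  0.43 -0.39  1.82  0.25  0.92  1.32]
3 [ 0.5   -0.042  0.245] [ 0.28  0.14 -0.52  2.34  1.07  0.38  1.47]
3 [0.508 0.057 0.235] [ 0.14  0.27 -0.63  2.1   0.66  0.72  1.4 ]
3 [0.517 0.157 0.224] [ 0.03  0.43 -0.65  1.86  0.43  0.94  1.21]
3 [0.521 0.197 0.22 ] [-0.01  0.49 -0.65  1.77  0.35  0.99  1.14]
5 [ 0.5   -0.026  0.256] [ 0.43  0.16 -0.76  2.27  0.93  0.52  1.35]
5 [0.511 0.092 0.237] [ 0.24  0.36 -0.83  2.    0.64  0.86  1.2 ]
5 [0.521 0.197 0.22 ] [ 0.11  0.54 -0.83  1.77  0.46  1.04  1.04]
5 [0.521 0.197 0.22 ] [ 0.11  0.54 -0.83  1.77  0.46  1.04  1.04]
8 [ 0.494 -0.022  0.27 ] [ 0.68  0.18 -1.07  2.23  0.91  0.65  1.11]
8 [0.509 0.099 0.242] [ 0.4   0.44 -1.08  1.98  0.73  0.97  0.99]
8 [0.521 0.197 0.22 ] [ 0.23  0.63 -1.06  1.76  0.61  1.12  0.91]
8 [0.521 0.197 0.22 ] [ 0.23  0.63 -1.06  1.76  0.61  1.12  0.91]
```

>>> {"name": "send_rows", "arguments": {
  "plan": "-0.024 -0.007 0.002 -3 1.5 5.8 0; -0.048 -0.014 0.003 -6 3 11.6 0; -0.072 -0.022 0.005 -9 4.5 17.4 0; -0.096 -0.029 0.007 -12 6 23.2 0; -0.12 -0.036 0.009 -15 7.5 29 0; -0.144 -0.043 0.01 -18 9 34.8 0; -0.168 -0.05 0.012 -21 10.5 40.6 0; -0.192 -0.058 0.014 -24 12 46.4 0; -0.216 -0.065 0.016 -27 13.5 52 0; -0.24 -0.072 0.018 -30 15 57.5 0"
}}

```text
clock: 14.12
position: [0.5068, -0.0485, 0.2255]
tool_rot: [-2.539, -0.071, -1.706]
force: [1.2, -0.7, 0.1]
grip_width: 0.0
finger_force: 0.0
```

```bash
cat > w2.py <<'E'
from m import *
o=observe();q=o["qpos"];print(o["clock"],q.round(2),o["position"].round(3),o["force"].round(1))
M=mpose(-.063,.22,0,1);rel(*M);go(q,*M,8);M=mpose(-.063,.11,0,1);rel(*M)
E
python3 w2.py
```

```text
14.1167 [ 0.08  0.17 -0.28  2.38  1.45  0.28  1.49] [ 0.507 -0.048  0.226] [ 1.2 -0.7  0.1]
d(mm) [-244.9    9.4  -20.8] rotvec [-33.2  15.   60.9] swing [-34.4  -4.3   0. ] twist [ 0. -0. 63.]
[-0.12  0.4  -0.45  1.88  0.37  0.89  1.36] err mm [ -0.8 -46.2   2.4] deg 13.7
d(mm) [-252.7   71.6   69.7] rotvec [-33.2  15.   60.9] swing [-34.4  -4.3   0. ] twist [ 0. -0. 63.]
```

>>> {"name": "send_rows", "arguments": {
  "plan": "-0.025 0.001 -0.002 -3.3 1.5 6.1 0; -0.05 0.002 -0.004 -6.6 3 12.2 0; -0.075 0.003 -0.006 -10 4.5 18.3 0; -0.1 0.004 -0.008 -13.3 6 24.4 0; -0.125 0.005 -0.01 -16.6 7.5 30.5 0; -0.15 0.006 -0.012 -20 9 36.6 0; -0.175 0.007 -0.015 -23.3 10.5 42.7 0; -0.2 0.008 -0.017 -26.6 12 48.8 0; -0.225 0.009 -0.019 -30 13.5 55 0; -0.245 0.009 -0.021 -33.2 15 60.9 0"
}}

```text
clock: 14.95
position: [0.5195, 0.1997, 0.2205]
tool_rot: [-3.1, 0.016, -2.703]
force: [0.2, -1.2, 0.4]
grip_width: -0.0002
finger_force: 0.0
```

```bash
python3 w2.py; python3 - <<'E'
from h import *
im=imaging.grab_frame("side")["color"][:,:,::-1][90:285,170:430]
g=imaging.grab_frame("top")["color"][:,:,::-1][125:275,110:370]
b=lambda i:cv2.convertScaleAbs(np.ascontiguousarray(i),alpha=1.5)
cv2.imwrite("pics/p5.png",np.vstack([cv2.resize(b(im)[0:120,20:150],(650,300)) if 0 else cv2.resize(b(im)[0:130],(600,300),interpolation=2),cv2.resize(b(g)[:130],(600,300),interpolation=2)]))
E
```

```text
14.95 [-0.17  0.45 -0.45  1.79  0.29  0.95  1.27] [0.519 0.2   0.22 ] [ 0.2 -1.2  0.4]
d(mm) [ 0.2 -2.9  0.6] rotvec [-2.3  1.   4.6] swing [-2.4  0.9  0. ] twist [ 0.  -0.   4.6]
[-0.15  0.46 -0.45  1.78  0.23  0.96  1.24] err mm [-0.  0.  0.] deg 0.0
d(mm) [  2.    1.7 110.5] rotvec [-2.3  1.   4.6] swing [-2.4  0.9  0. ] twist [ 0.  -0.   4.6]
```

View pics/p5.png

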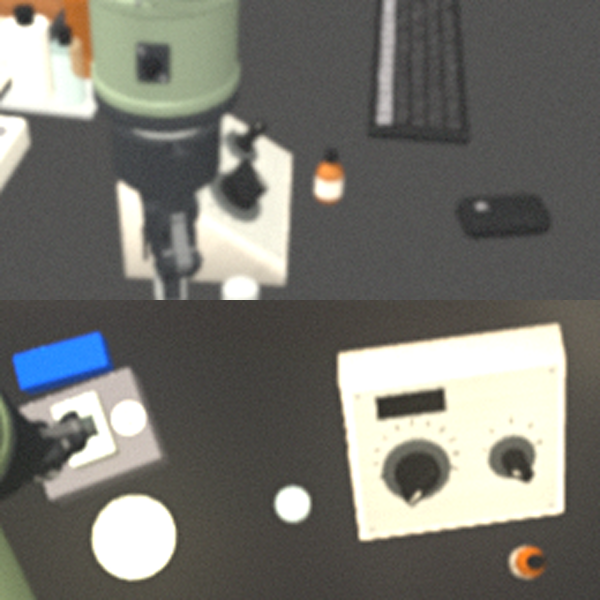

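Top view: the large knob's pointer is at the lower left (412,497), at the 7:30 stop, and the small knob is unchanged. Descend beside the lever.

>>> {"name": "send_rows", "arguments": {
  "plan": "0.001 0 0.01 -2.3 1 4.6 0; 0.002 0.001 0.04 -2.3 1 4.6 0; 0.002 0.001 0.07 -2.3 1 4.6 0; 0.002 0.002 0.09 -2.3 1 4.6 0; 0.002 0.002 0.105 -2.3 1 4.6 0; 0.002 0.002 0.11 -2.3 1 4.6 0; 0.002 0.002 0.11 -2.3 1 4.6 0"
}}

```text
clock: 15.63
position: [0.521, 0.1941, 0.1104]
tool_rot: [-3.137, 0.003, -2.779]
force: [-0.1, -1.1, 0.2]
grip_width: -0.0001
finger_force: 0.0
```

```bash
cat > w3.py <<'E'
from m import *
o=observe();print(o["clock"],o["qpos"].round(2),o["position"].round(3),R.from_euler("z",-qs[2]).apply(o["force"]).round(1))
print("in box frame",(R.from_euler("z",-qs[2]).apply(o["position"]-[qs[0],qs[1],0])*1000).round(1));rel(*mpose(.005,.11,0,1))
E
python3 w3.py; python3 - <<'E'
from h import *
im=imaging.grab_frame("side")["color"][:,:,::-1][210:340,150:320]
cv2.imwrite("pics/p6.png",cv2.resize(cv2.convertScaleAbs(np.ascontiguousarray(im),alpha=1.5),(680,520),interpolation=2))
E
```

```text
15.6333 [-0.18  0.6  -0.39  1.87  0.33  0.73  1.17] [0.521 0.194 0.11 ] [-0.5 -1.   0.2]
in box frame [-63.6  -2.9 110.4]
d(mm) [-68.6   2.7   0.6] rotvec [-0.3  0.2  0.2] swing [-0.3  0.2  0. ] twist [ 0.  -0.   0.2]
```

View pics/p6.png

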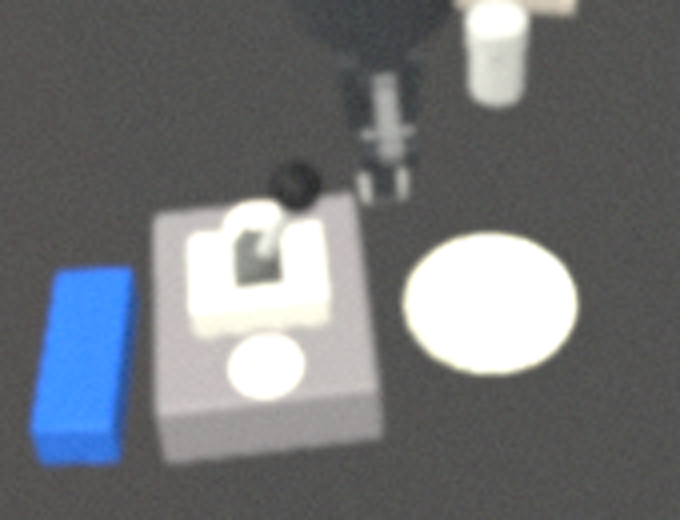

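The closed fingers stand just robot-side of the ball (side crop: ball (296,186), tips (385,188)). Push.

>>> {"name": "send_rows", "arguments": {
  "plan": "-0.01 0.003 0 0 0 0 0; -0.02 0.003 0 0 0 0 0; -0.028 0.003 0 0 0 0 0; -0.036 0.003 0 0 0 0 0; -0.044 0.003 0 0 0 0 0; -0.050 0.003 0 0 0 0 0; -0.056 0.003 0 0 0 0 0; -0.060 0.003 0 0 0 0 0; -0.060 0.003 0 0 0 0 0"
}}

```text
clock: 16.43
position: [0.5781, 0.2186, 0.1127]
tool_rot: [-3.139, 0.008, -2.781]
force: [-0.4, 0.1, -0.4]
grip_width: -0.0004
finger_force: 0.0
```

```bash
python3 w3.py
```

```text
16.4333 [-0.2   0.67 -0.39  1.71  0.33  0.82  1.19] [0.578 0.219 0.113] [-0.3  0.2 -0.4]
in box frame [ -1.5  -0.  112.7]
d(mm) [-6.5  0.   2.8] rotvec [-0.2  0.4  0.1] swing [-0.2  0.4  0. ] twist [-0.   0.   0.1]
```

Free so far; nudge on in 1 mm steps to the stop.

>>> {"name": "send_rows", "arguments": {
  "plan": "-0.002 0 0 0 0 0 0; -0.003 0 0 0 0 0 0; -0.004 0 0 0 0 0 0; -0.005 0 0 0 0 0 0; -0.006 0 0 0 0 0 0; -0.006 0 0 0 0 0 0"
}}

```text
clock: 16.93
position: [0.5833, 0.2205, 0.1129]
tool_rot: [-3.138, 0.008, -2.781]
force: [-0.8, -0.4, -0.2]
grip_width: 0.0001
finger_force: 0.3
```

```bash
cat > ball.py <<'E'
from m import *
for n in("side","top"):
    im=imaging.grab_frame(n)["color"].astype(int).sum(2)
    for th in(.1,.7,.8,.9,1.0):
        a=th-.5;c=proj(n,world(qs,[.06*np.sin(a),0,.067+.06*np.cos(a)]))[0]; x,y=c.round().astype(int)
        print(n,th,c.round(1),"mean",im[y-3:y+4,x-3:x+4].mean().round())
    x,y=c.round().astype(int); w=im[y-16:y+17,x-20:x+21]; m=w<120
    yy,xx=np.nonzero(m); print("dark centroid",xx.mean()+x-20,yy.mean()+y-16,len(xx))
E
python3 w3.py; python3 ball.py
```

```text
16.9333 [-0.2   0.68 -0.39  1.69  0.33  0.83  1.2 ] [0.583 0.221 0.113] [-0.9 -0.1 -0.2]
in box frame [  4.   -0.  112.9]
d(mm) [-1.   0.   2.9] rotvec [-0.2  0.4  0.1] swing [-0.2  0.4  0. ] twist [-0.  -0.   0.1]
side 0.1 [224.1 256.3] mean 185.0
side 0.7 [205.8 257. ] mean 197.0
side 0.8 [202.9 257.9] mean 163.0
side 0.9 [200.1 258.9] mean 118.0
side 1.0 [197.4 260.1] mean 127.0
dark centroid 199.4 259.2 45
top 0.1 [141.6 187. ] mean 186.0
top 0.7 [136.2 172.5] mean 186.0
top 0.8 [135.6 170.3] mean 144.0
top 0.9 [135.1 168.3] mean 135.0
top 1.0 [134.7 166.3] mean 114.0
dark centroid 137.707182320442 167.45303867403314 181
```

>>> {"name": "send_rows", "arguments": {
  "plan": "-0.001 0 0 0 0 0 0; -0.002 0 0 0 0 0 0; -0.003 0 0 0 0 0 0; -0.003 0 0 0 0 0 0"
}}

```text
clock: 17.37
position: [0.5859, 0.2215, 0.1128]
tool_rot: [-3.138, 0.007, -2.781]
force: [-2.7, -1.3, -0.1]
grip_width: -0.0003
finger_force: 1.1
```

```bash
python3 w3.py
```

```text
17.3667 [-0.2   0.68 -0.39  1.68  0.33  0.83  1.2 ] [0.586 0.222 0.113] [-3.  -0.3 -0.1]
in box frame [  6.8   0.  112.8]
d(mm) [ 1.8 -0.   2.8] rotvec [-0.2  0.4  0.1] swing [-0.2  0.4  0. ] twist [0.  0.  0.1]
```

>>> {"name": "send_rows", "arguments": {
  "plan": "-0.001 0 0 0 0 0 0; -0.002 0 0 0 0 0 0; -0.003 0 0 0 0 0 0; -0.003 0 0 0 0 0 0"
}}

```text
clock: 17.7
position: [0.5865, 0.2217, 0.1126]
tool_rot: [-3.138, 0.002, -2.781]
force: [-19.3, -6.3, 11.1]
grip_width: 0.0001
finger_force: 10.0
```

```bash
python3 w3.py
```

```text
17.7 [-0.2   0.69 -0.39  1.68  0.33  0.84  1.2 ] [0.586 0.222 0.113] [-20.3   0.8  11.1]
in box frame [  7.4  -0.  112.6]
d(mm) [2.4 0.  2.5] rotvec [-0.2  0.1  0.1] swing [-0.2  0.1  0. ] twist [0.  0.  0.1]
```

The lever is hard against its stop. Back off and rise.

>>> {"name": "send_rows", "arguments": {
  "plan": "0.008 0 0 0 0 0 0; 0.025 0 0 0 0 0 0; 0.05 0 0 0 0 0 0; 0.07 0 -0.01 0 0 0 0; 0.08 0 -0.04 0 0 0 0; 0.09 0 -0.08 0 0 0 0; 0.1 0 -0.11 0 0 0 0; 0.1 0 -0.11 0 0 0 0; 0.1 0 -0.11 0 0 0 0"
}}

```text
clock: 18.45
position: [0.4951, 0.1875, 0.2241]
tool_rot: [-3.138, 0.012, -2.782]
force: [0.4, 0.1, 0.3]
grip_width: 0.0001
finger_force: 0.0
```

```bash
python3 w3.py; python3 ball.py; python3 - <<'E'
from h import *
# did anything shift? compare with the first pictures (800x600 enlargements)
for n in("side","top"):
    a=cv2.imread(f"pics/{n}0.png").astype(int);b=cv2.resize(imaging.grab_frame(n)["color"][:,:,::-1],(800,600),interpolation=cv2.INTER_CUBIC).astype(int)
    d=np.abs(a-b).sum(2)
    R_={"side":dict(bottle=(470,235,505,285),trim=(415,218,450,250),dish=(385,412,468,480),slide=(240,425,292,515),can=(410,322,445,375)),"top":dict(bottle=(510,355,548,390),trim=(500,282,540,322),dish=(228,320,298,390),slide=(176,212,250,258),can=(352,315,388,352))}[n]
    for k,(x0,y0,x1,y1) in R_.items(): print(n,k,d[y0:y1,x0:x1].mean().round(1),d[y0:y1,x0:x1].max())
E
```

```text
18.45 [-0.12  0.4  -0.46  1.85  0.23  0.93  1.24] [0.495 0.188 0.224] [ 0.4 -0.   0.3]
in box frame [-90.2   0.  224.1]
d(mm) [-93.8   0.2 115.2] rotvec [-0.2  0.7  0.1] swing [-0.2  0.7  0. ] twist [-0.  -0.   0.1]
side 0.1 [224.1 256.3] mean 184.0
side 0.7 [205.8 257. ] mean 167.0
side 0.8 [202.9 257.9] mean 140.0
side 0.9 [200.1 258.9] mean 113.0
side 1.0 [197.4 260.1] mean 119.0
dark centroid 198.67857142857142 260.0 56
top 0.1 [141.6 187. ] mean 501.0
top 0.7 [136.2 172.5] mean 515.0
top 0.8 [135.6 170.3] mean 299.0
top 0.9 [135.1 168.3] mean 174.0
top 1.0 [134.7 166.3] mean 101.0
dark centroid 135.05882352941177 164.91176470588235 68
side bottle 5.1 20
side trim 104.0 357
side dish 4.3 19
side slide 5.0 22
side can 9.8 223
top bottle 4.6 17
top trim 4.0 16
top dish 4.6 221
top slide 7.3 285
top can 4.2 16
```

The lever is at its far stop and the small knob and loose items are unchanged in the top view. Handing in.

```bash
python3 -c "
from workcell import bot; print(bot.job_done())"
```

```text
the job is handed in; nothing more can be done
None
```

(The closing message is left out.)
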